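# Fit the furnace controller board and lever it home

### The job

Fit the green controller board (its blue rib is a handle) into the open card rack: slide it along the two white guides, contact strip first, until it meets the sprung connector, then swing both orange levers right round behind it so that they drive it fully home and hold it there. Do not force the board, and leave everything else on the bench where it is. The guide pair can sit a little left or right in the rack, so feel for it.

Things in the scene. Friction and masses are not known exactly. Their poses are not given: they have to be found in the camera images.
- board: Green circuit board, 110 (x) by 120 (y) by 6 mm, about 0.25 kg, lying flat on a blue mat 3 mm thick. Origin: centre of its underside; z up; x points to the edge with the brass contact strip, which enters the rack first. Low parts, up to 13 mm above the underside, lie more than 30 mm ahead of and behind the origin; the outer 12 mm along both side edges are bare.
- board_handle (a point): Blue handle rib in the middle of the board: 14 mm thick along board x, 60 mm long along y, rising from the plate to 40 mm above the board's underside. This point is on its axis, 25 mm above the underside.
- board_contacts (a point): Middle of the board's contact edge: 55 mm ahead (board x) of the board's origin, 3 mm above its underside.
- rack: Grey open-topped card rack, 235 by 250 (y) mm, fixed. Origin on the bench surface; x is the direction in which the board slides in, y is left of it, z up. Guides, connector and levers stand on a carrier clamped up to 18 mm left or right (rack y) of the rack's middle; this offset is not reported and must be felt or seen. The carrier holds still under 25 N. Nothing here is higher than 63 mm.
- rack_home (a point): Where the board's underside centre lies when home: rack x = 0, 24 mm above the bench, on the rack's middle line (not the carrier's: add the unknown offset). All x and y given for guides, connector and levers are in mm in rack axes, x from here, y from the carrier's middle.
- rack_guides (a point): On the rack's middle line at x = -30, 24 mm up, where the guides close in. Ledges (top 24 mm above the bench) run from x = -85 to 60. Side walls (inner faces y = +-61.5: 1.5 mm play each side) and lips over the board (33 to 37 mm up: 3 mm play) run from x = -30 to 60. From x = -55 to -30 the walls flare, opening 2 mm more on each side at the entrance.
- rack_gap (a point): On the rack's middle line at x = 20, 12 mm above the bench: floor of the open space between the guides. Ledges (12 to 24 mm up) and lips (33 to 37 mm up) end inward in faces at y = +-51.5, so the space is 103 mm wide; shut fingers lowered into it can feel sideways for both faces and so find the carrier's middle.
- rack_connector (a point): Front of the black sprung connector block, 90 mm wide, on the rack's middle line at x = 47, 29 mm up, as it stands with no board. It meets the board's contact edge 8 mm before home and pushes back with about 6 N, rising to about 14 N at home. If let go without the levers the board may be pushed back out by it.
- lever_left (a joint): Orange lever at the rack's left (+y), rad. Upright pivot at x = -60, y = +80. At 0 it points straight back (rack -x); negative is splayed outward; 1.571 is its stop: shut, pointing to the middle behind the board. Bar 8 mm thick, 70 mm long from the pivot, 25 to 37 mm above the bench; 62 mm from the pivot, 6 mm to the bar's outer side, an upright post 16 mm in diameter rises to 63 mm above the bench.
- lever_right (a joint): The same lever mirrored, at the rack's right: pivot at x = -60, y = -80; positive swings inward, 1.571 is shut. Both levers have friction and stay where they are left. A nose 22 mm from each pivot meets the board's rear edge at about 1.2 rad and drives it home by 1.571; it takes about 5 to 10 N on the outer side of the post.
- bowl_a: Steel bowl, 130 mm across, 50 mm high; origin under its centre. To be left alone.
- bowl_b: Copper-coloured bowl, 130 mm across, 50 mm high; origin under its centre. To be left alone.
- tub: Closed tub with a yellow lid, 140 by 110 by 87 mm; origin under its centre. To be left alone.
- paddle: Wooden paddle, 300 mm long, 22 mm high, lying flat. To be left alone.
- screwdriver: Screwdriver lying on the bench. To be left alone.
- glass_weight: Amber glass weight, 72 mm across, 55 mm high; origin under its centre. To be left alone.
- jar: Green glass jar with a steel lid, 64 mm across, 85 mm high; origin under its centre. To be left alone.
Not all that is in view belongs to the job. Several things look just like the board: the one meant starts farthest to the robot's right.

How it is judged:
By the outcome, as a careful person would: the job done as asked, in the order asked, and still so for the second after the job is handed in, with the robot touching nothing.
It also fails if it takes over 72 s, if anything falls off the work surface, if the arm or the gripper's body presses on something with over 40 N, if the wrist force passes 120 N, or if a joint passes its speed limit or range.

### The arm

A 6-joint arm with a two-finger parallel gripper is mounted at the origin on the work surface. World frame = base frame: x ahead of the robot, y to its left, z up, the work surface at z = 0. Lengths are in m, angles in rad, forces in N, time in s.
With the tool pointing down it reaches from about 0.25 to 0.775 m from the base axis. Payload 4 kg.
Tool frame: the origin (TCP) lies midway between the tips of the shut fingers; the grasp point (between the pads) lies 19 mm behind it; z points along the fingers, y is the direction in which the jaws open and shut (so a half turn about z gives the same grasp; the last joint's range is limited). The gripper opens to 94 mm and grips with 3 to 60 N. Pads are 16 mm wide; open, the fingers measure 119 mm over their backs; the gripper's body (75 mm by 177 mm) begins 78 mm behind the grasp point.
Start: joints at [1.106, 0.087, 1.371, -0, 1.684, -0.103], TCP at [0.195, 0.514, 0.206] pointing down, gripper open.
Joint ranges: [-3.1, 3.1], [-0.76, 2.03], [0.27, 2.55], [-1.08, 4.22], [0.17, 2.65], [-2.57, 2.57]. Speed limits (rad/s): [2.79, 2.79, 3.14, 3.14, 3.14, 3.14].

### API

Orientations are given as [roll, pitch, yaw] about the fixed x, y, z axes, in that order (R = Rz(yaw) Ry(pitch) Rx(roll)).
In Python, from bench import robot gives the robot as it stands.
- The arm moves only by the tool carry_out, never from a script. Its argument "deltas" is text: rows parted by semicolons, each of 7 numbers parted by spaces: the shift along the tool's x, y, z in mm, then the turn, a rotation vector about the tool's x, y, z in rad, then the closure, from 0 (fully open) to 1 (shut). A call has exactly 8 rows; each row is the pose to reach, as a shift and turn from the pose commanded when the call began, along the tool's axes at that moment; what a row does not reach only later rows make up. A row lasts 1/12 s, in which the tool goes at most 41.7 mm and 7.16 degrees, less where a joint would pass 70% of its speed; a pose out of reach is approached as far as the arm can. A call with a gripper value outside its range is refused whole. The fingers move at their own pace and stop on an object; the grip force is fixed at half the most. Time passes only in rows, so rows that repeat a pose let the fingers close, or fill a call up. It gives the time, the measured TCP pose, the force and the opening at its end, in the units of the state.
- robot.get_obs(): the state, without advancing time (a new reading comes with each control period).
- robot.snapshot(name): name is "side" or "top" or "wrist"; returns a dict with "pixels" (384x512x3 uint8, red, green, blue), "range_z" (384x512 float32, m along the optical axis (not along the pixel's ray), 0 where there is no reading), "camera_matrix" (3x3 intrinsics, pixels), "rvec" (rotation vector, rad) and "tvec" (3), from world to camera coordinates, as OpenCV has them. Camera axes: x right, y down, z forward; pixel columns grow to the right and rows downward; lengths in m; the calibration is good to about 2 mm. The wrist camera is an equidistant fisheye: a pixel r from the principal point sees the ray r / f radians off the axis. A picture is of the moment at which its call begins.
- robot.close_job(): hands the job in, once; it reports no verdict.
Trained networks look in a picture, given as the dict that the camera call returned (one of the last four; its "shot" number tells which), for a name from the list of things; names that differ only in an ending like _2 or _b are one class to them, and where a whole thing is asked for, a point or a joint stands for the part that bears it (a point fixed in the world has none). Each returns a list of dicts, best first, with "p" (0 to 1); they miss things now and then, are a little off and sometimes report something else, mostly with a low value. They report only what shows in the picture. A call takes as long as a camera call. They do not tell look-alikes from the thing itself.
- robot.look_for(picture, thing): "at" ([x, y, z] in m, in the coordinates of the camera as it stood for that picture, good to about 4 mm: the middle of the surface that is visible of it).
- robot.place_of(picture, thing): "at" ([x, y, z] in m, in the coordinates of the camera as it stood for that picture, good to about 4 mm: a listed point, or the origin of a listed thing).
The state is a dict: "time": time; "joint_positions": joint angles; "qvel": joint speeds; "joint_torque": joint torques, N m; "tool_pos": TCP position; "ee_rot": TCP orientation; "wrist_force": force on the tool from outside, world axes, zero at the start; "wrist_torque": the same for the moment, N m; "width": finger opening in m.
Only numpy, scipy, OpenCV 4.12 (cv2) and the standard library are available. Lean on these libraries where they do the work, as an engineer would, in place of code of your own. Each camera call takes 0.05 s, during which the arm holds its last target.

## Working session

There is one attempt and no reset: what is moved stays moved. The work goes in short steps, Python scripts to look and compute and a tool call to move; the robot and the scene stay as the last step left them, time stands still between calls to the robot, and variables do not carry over. Pictures are saved under pics/ and viewed, and the job is handed in when it is done.

Besides the shell and the picture viewer there is one more tool, called after ">>>" in YAML: its name, and indented under it one key for each argument. carry_out: Moves the arm, as the interface text tells. Its arguments: {"type":"object","properties":{"deltas":{"type":"string"}},"required":["deltas"]}

```bash
ls; mkdir -p pics
cat > h.py <<'E'
import numpy as np, cv2
from bench import robot
def save(s,n): cv2.imwrite(f'pics/{n}.png', cv2.cvtColor(s['pixels'],cv2.COLOR_RGB2BGR))
def c2w(s,p):
    R,_=cv2.Rodrigues(np.array(s['rvec'],float)); return R.T@(np.array(p,float)-np.array(s['tvec'],float).ravel())
def w2p(s,p):
    q,_=cv2.projectPoints(np.array(p,float).reshape(-1,3),np.array(s['rvec'],float),np.array(s['tvec'],float),np.array(s['camera_matrix'],float),None); return q.reshape(-1,2)
def pix(s,u,v):
    K=np.array(s['camera_matrix']);z=s['range_z'][int(v),int(u)]
    return c2w(s,[(u-K[0,2])/K[0,0]*z,(v-K[1,2])/K[1,1]*z,z])
E
python3 - <<'E'
from h import *
np.set_printoptions(precision=4,suppress=True)
o=robot.get_obs();print(o)
for n in('top','side'):
    s=robot.snapshot(n);save(s,n+'0');np.savez(n+'0.npz',**{k:v for k,v in s.items()})
    for t in ['board','board_handle','board_contacts','rack','rack_home','rack_guides','rack_gap','rack_connector']:
        print(n,t,[(np.round(c2w(s,d['at']),4),round(d['p'],2)) for d in robot.place_of(s,t)][:5])
    for t in ['lever_left','lever_right']:
        print(n,t,[(np.round(c2w(s,d['at']),4),round(d['p'],2)) for d in robot.look_for(s,t)][:5])
E
```

```text
pics
{'time': 0.0, 'joint_positions': array([ 1.1059,  0.0879,  1.3722, -0.    ,  1.6836, -0.1031]), 'qvel': array([-0.0012,  0.0007,  0.0002, -0.0015, -0.0003,  0.0023]), 'joint_torque': array([ -0.0006, -34.0186, -30.2428,   0.0718,   0.0332,  -0.0002]), 'tool_pos': array([0.1945, 0.5139, 0.2043]), 'ee_rot': array([-3.1394, -0.0002,  2.7798]), 'wrist_force': array([-0.7389, -0.2873, -0.7371]), 'wrist_torque': array([-0.0047,  0.0061,  0.0322]), 'width': 0.09408396587191417}
top board [(array([0.4539, 0.251 , 0.0056]), 0.84), (array([0.3246, 0.6069, 0.0033]), 0.67)]
top board_handle [(array([0.4562, 0.2554, 0.03  ]), 0.98), (array([0.3271, 0.6056, 0.0243]), 0.93)]
top board_contacts [(array([0.4999, 0.2261, 0.0052]), 0.82), (array([0.3662, 0.5677, 0.0035]), 0.75), (array([ 0.555 , -0.167 ,  0.0007]), 0.31)]
top rack [(array([ 0.5519, -0.1702,  0.002 ]), 0.58)]
top rack_home [(array([ 0.5542, -0.1654,  0.0215]), 0.93)]
top rack_guides [(array([ 0.5826, -0.1578,  0.0242]), 0.92)]
top rack_gap [(array([ 0.5296, -0.1682,  0.0121]), 0.82), (array([ 0.5529, -0.1658,  0.006 ]), 0.68)]
top 
[... 247 characters left out ...]
86), (array([0.3256, 0.604 , 0.0233]), 0.83)]
side board_contacts [(array([0.5034, 0.2205, 0.0082]), 0.8), (array([0.3654, 0.5671, 0.0045]), 0.72)]
side rack [(array([0.4992, 0.2198, 0.0063]), 0.72), (array([ 0.5559, -0.1606,  0.0007]), 0.71), (array([ 0.5526, -0.167 ,  0.026 ]), 0.29)]
side rack_home [(array([ 0.5547, -0.1674,  0.024 ]), 0.85), (array([ 0.7517, -0.0558, -0.0019]), 0.44)]
side rack_guides [(array([ 0.5832, -0.1499,  0.0228]), 0.66)]
side rack_gap [(array([ 0.5345, -0.1701,  0.0098]), 0.68)]
side rack_connector [(array([ 0.5069, -0.1737,  0.0291]), 0.67)]
side lever_left [(array([ 0.6724, -0.2373,  0.0377]), 0.53)]
side lever_right [(array([ 0.6256, -0.0619,  0.0406]), 0.55)]
```

View pics/top0.png

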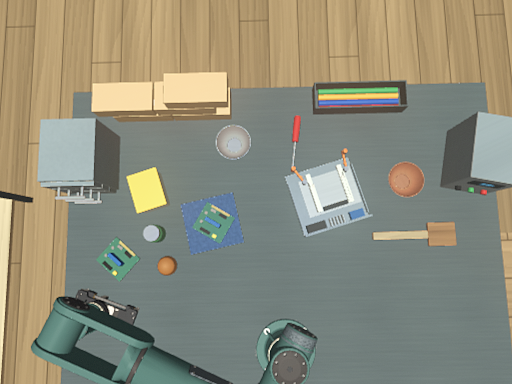

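View pics/side0.png

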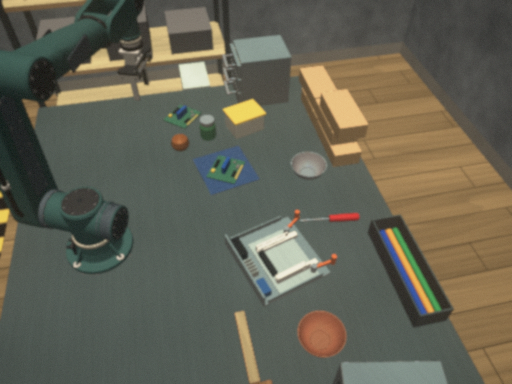

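Run:
```python
import cv2
a=cv2.imread('pics/top0.png')
cv2.imwrite('pics/z1.png',cv2.resize(a[140:245,270:385],None,fx=6.5,fy=5.5,interpolation=cv2.INTER_CUBIC))
cv2.imwrite('pics/z2.png',cv2.resize(a[185:260,175:250],None,fx=7,fy=7,interpolation=cv2.INTER_CUBIC))
b=cv2.imread('pics/side0.png')
cv2.imwrite('pics/z3.png',cv2.resize(b[200:305,220:345],None,fx=6,fy=5.5,interpolation=cv2.INTER_CUBIC))
```

```text
(no output)
```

View pics/z1.png

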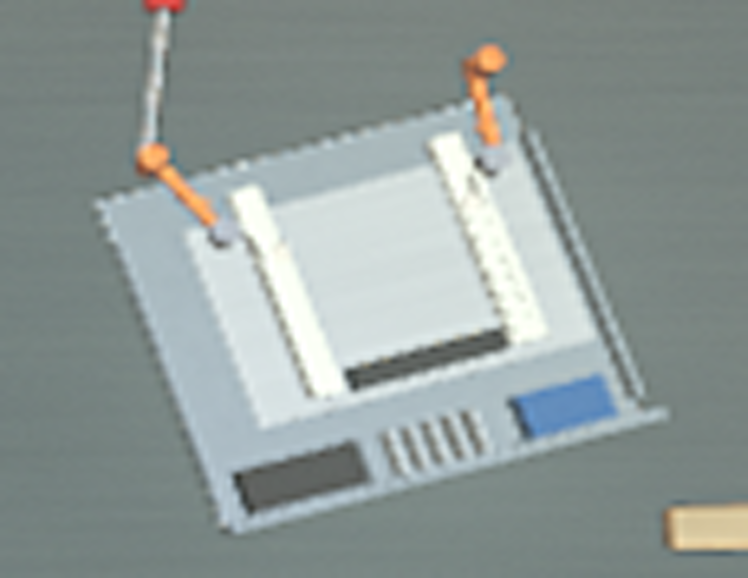

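View pics/z2.png

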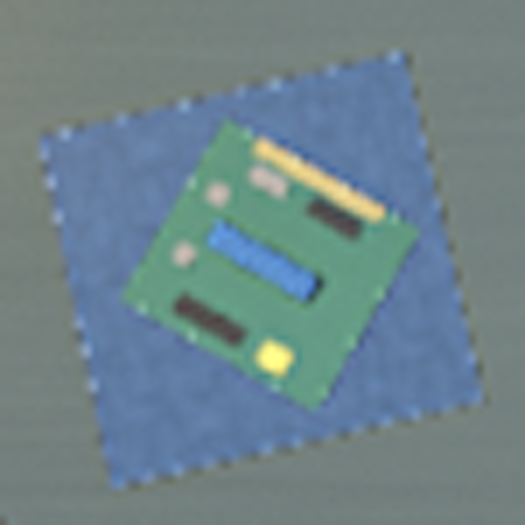

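View pics/z3.png

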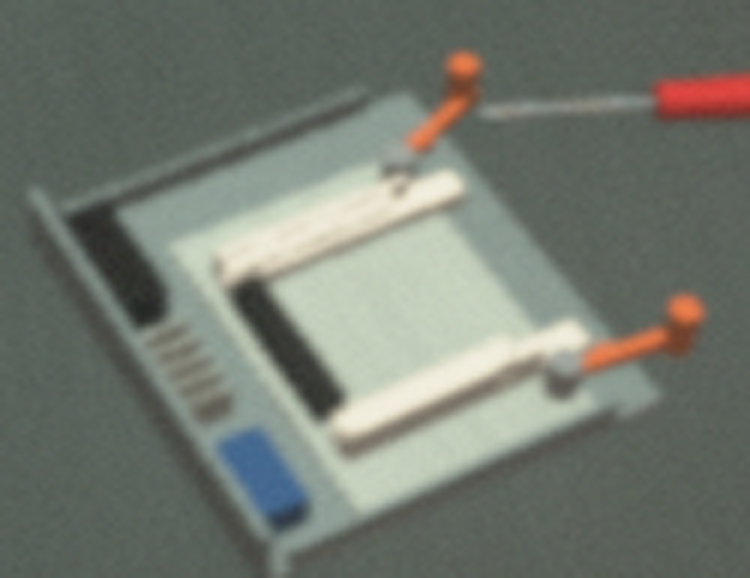

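```bash
cat >> h.py <<'E'
from scipy.spatial.transform import Rotation as Ro
np.set_printoptions(precision=4,suppress=True)
def Rt(rpy): return Ro.from_euler('xyz',rpy)
def to(target,yaw,rp=(np.pi,0),base=None):
    o=robot.get_obs(); R=Rt(o['ee_rot']);p=np.array(o['tool_pos'])
    if base is not None: p=np.array(base[0]);R=Rt(base[1])
    T=Rt([rp[0],rp[1],yaw])
    d=R.inv().apply(np.array(target)-p)*1000; r=(R.inv()*T).as_rotvec()
    print('t',round(o['time'],2),'pos',p,'rpy',R.as_euler('xyz'),'F',o['wrist_force'],'w',round(o['width'],4),'\n delta mm',np.round(d,1),'rot',np.round(r,4))
def fisheye_w2p(s,P):
    R,_=cv2.Rodrigues(np.array(s['rvec'],float));X=(R@np.array(P,float).reshape(-1,3).T).T+np.array(s['tvec'],float).ravel()
    K=np.array(s['camera_matrix']);r=np.hypot(X[:,0],X[:,1]);th=np.arctan2(r,X[:,2]);k=th/np.maximum(r,1e-9)
    return np.c_[K[0,2]+K[0,0]*k*X[:,0],K[1,2]+K[1,1]*k*X[:,1]]
def fisheye_pix(s,u,v,z=None,zw=None):
    "vectorised; zw: intersect with world plane z=zw instead of depth"
    K=np.array(s['camera_matrix']);u=np.atleast_1d(u).astype(float);v=np.atleast_1d(v).astype(float)
    a=(u-K[0,2])/K[0,0];b=(v-K[1,2])/K[1,1];th=np.hypot(a,b);k=np.where(th>1e-9,np.tan(th)/np.maximum(th,1e-9),1)
    ray=np.c_[a*k,b*k,np.ones_like(a)]
    R,_=cv2.Rodrigues(np.array(s['rvec'],float));t=np.array(s['tvec'],float).ravel()
    if zw is None:
        z=s['range_z'][v.astype(int),u.astype(int)] if z is None else z
        return (ray*np.atleast_1d(z)[:,None]-t)@R
    C=-R.T@t; d=ray@R
    return C+d*((zw-C[2])/d[:,2])[:,None]
E
python3 - <<'E'
from h import *
s=robot.snapshot('wrist');save(s,'w0')
R,_=cv2.Rodrigues(np.array(s['rvec']));C=-R.T@np.array(s['tvec']).ravel()
o=robot.get_obs();T=Rt(o['ee_rot'])
print('cam in tool',T.inv().apply(C-o['tool_pos']),'axis z in tool',T.inv().apply(R[2]),s['camera_matrix'])
# rack direction from side/top colors: white guides by depth top
to([0.60,-0.15,0.22],1.85)
E
```

```text
cam in tool [ 0.0787  0.0008 -0.1795] axis z in tool [-0.2718  0.0003  0.9624] [[297.3186   0.     256.0965]
 [  0.     297.3186 190.3286]
 [  0.       0.       1.    ]]
t 1.15 pos [0.1947 0.5144 0.2055] rpy [3.1414 0.     2.7798] F [ 0.4484 -0.0582 -0.0567] w 0.0937 
 delta mm [-614.2 -478.   -14.5] rot [ 0.0002 -0.0001  0.9298]
```

View pics/w0.png

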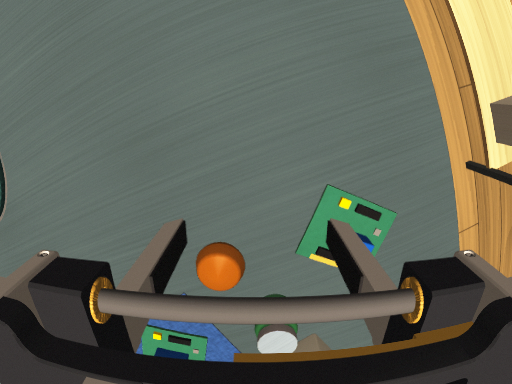

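Run:
```python
from h import *
to([0.587,-0.236,0.20],1.85)
```

```text
t 1.15 pos [0.1947 0.5144 0.2055] rpy [3.1414 0.     2.7798] F [ 0.4484 -0.0582 -0.0567] w 0.0937 
 delta mm [-632.5 -563.     5.5] rot [ 0.0002 -0.0001  0.9298]
```

>>> carry_out:
  deltas: "-632 -563 5 0 0 0.93 0;-632 -563 5 0 0 0.93 0;-632 -563 5 0 0 0.93 0;-632 -563 5 0 0 0.93 0;-632 -563 5 0 0 0.93 0;-632 -563 5 0 0 0.93 0;-632 -563 5 0 0 0.93 0;-632 -563 5 0 0 0.93 0"

```text
time: 1.82
tool_pos: [0.3494, 0.2172, 0.2038]
ee_rot: [3.14, -0.0, 1.845]
wrist_force: [0.6, 0.3, 0.3]
width: 0.094
```

Run:
```python
from h import *
to([0.587,-0.236,0.20],1.85)
```

```text
t 1.82 pos [0.3494 0.2172 0.2038] rpy [ 3.1403 -0.0002  1.8453] F [0.5892 0.2666 0.2944] w 0.094 
 delta mm [-500.6  105.9    3.9] rot [ 0.0013 -0.0002 -0.0047]
```

>>> carry_out:
  deltas: "-500 106 4 0 0 0 1;-500 106 4 0 0 0 1;-500 106 4 0 0 0 1;-500 106 4 0 0 0 1;-500 106 4 0 0 0 1;-500 106 4 0 0 0 1;-500 106 4 0 0 0 1;-500 106 4 0 0 0 1"

```text
time: 2.48
tool_pos: [0.5058, -0.0776, 0.2011]
ee_rot: [3.141, 0.0, 1.849]
wrist_force: [0.5, 0.6, -0.1]
width: 0.0444
```

Run:
```python
from h import *
to([0.587,-0.236,0.20],1.85)
```

```text
t 2.48 pos [ 0.5058 -0.0776  0.2011] rpy [3.1408 0.0001 1.8492] F [ 0.502   0.6427 -0.1435] w 0.0444 
 delta mm [-174.6   34.5    1.2] rot [ 0.0008  0.0001 -0.0008]
```

>>> carry_out:
  deltas: "-40 8 0 0 0 0 1;-80 16 0 0 0 0 1;-120 24 0 0 0 0 1;-150 30 0 0 0 0 1;-165 33 0 0 0 0 1;-172 34 0 0 0 0 1;-174 34 0 0 0 0 1;-174 34 0 0 0 0 1"

```text
time: 3.15
tool_pos: [0.5857, -0.2331, 0.2007]
ee_rot: [-3.141, -0.001, 1.85]
wrist_force: [0.1, 0.3, 0.0]
width: 0.0007
```

Run:
```python
from h import *
s=robot.snapshot('wrist');save(s,'w1');np.savez('w1.npz',**s)
for t in ['rack_home','rack_guides','rack_gap','rack_connector']:
    print(t,[(np.round(c2w(s,d['at']),4),round(d['p'],2)) for d in robot.place_of(s,t)][:3])
to([0.587,-0.236,0.20],1.85)
```

```text
rack_home [(array([ 0.5613, -0.1621,  0.0228]), 0.57)]
rack_guides [(array([ 0.5804, -0.1534,  0.0233]), 0.79)]
rack_gap [(array([ 0.5359, -0.1698,  0.0105]), 0.96)]
rack_connector [(array([ 0.5131, -0.1772,  0.029 ]), 0.67), (array([ 0.5317, -0.1675,  0.0135]), 0.54)]
t 3.4 pos [ 0.5857 -0.2322  0.2016] rpy [3.1409 0.0003 1.8512] F [-0.022  -0.481  -0.0519] w 0.0002 
 delta mm [-4.   0.2  1.6] rot [0.0007 0.0003 0.0012]
```

View pics/w1.png

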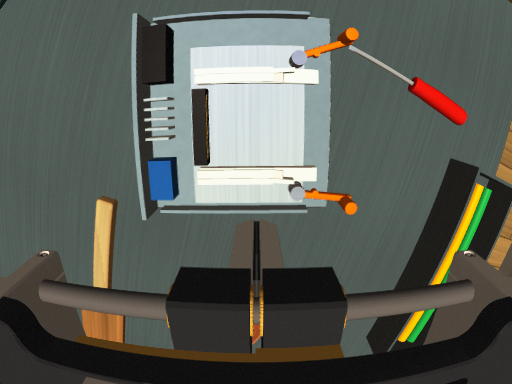

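```bash
cat > rk.py <<'E'
from h import *
s=dict(np.load('w1.npz'))
v,u=np.mgrid[5:225,125:370];u=u.ravel();v=v.ravel()
P=fisheye_pix(s,u,v);c=s['pixels'][v,u].astype(int)
ok=s['range_z'][v,u]>0
P=P[ok];c=c[ok]
print(np.histogram(P[:,2],bins=np.arange(-0.01,0.075,0.004)))
lip=(P[:,2]>0.0315)&(P[:,2]<0.041)&(c.min(1)>170)
L=P[lip]; print('n lip',lip.sum(),L[:,2].mean(),L[:,2].std())
def loc(P,yaw,o): 
    d=P[:,:2]-o;cs,sn=np.cos(yaw),np.sin(yaw);return np.c_[d@[cs,sn],d@[-sn,cs]]
o=np.array([0.5555,-0.164])
for it in range(1):
    # pca for each lip
    yaw=1.85+np.pi/2
    q=loc(L,yaw,o)
    for sgn in (1,-1):
        a=q[np.sign(q[:,1])==sgn]; m=a.mean(0); w,V=np.linalg.eigh(np.cov(a.T)); d=V[:,1]; d=d*np.sign(d[0])
        print(sgn,len(a),m,'ang off',np.arctan2(d[1],d[0]),'x',a[:,0].min(),a[:,0].max(),'y',np.percentile(a[:,1],[2,98]))
E
python3 rk.py
python3 - <<'E'
import cv2
a=cv2.imread('pics/w1.png');cv2.imwrite('pics/z4.png',cv2.resize(a[5:225,125:370],None,fx=3.2,fy=2.7,interpolation=cv2.INTER_CUBIC))
E
```

```text
(array([    0,    38, 13570,   252, 11918, 12537,   861,   689,  1679,
        1409,   422,  3117,  3484,  1602,   300,   339,  1015,    68,
         228,     0,     0]), array([-0.01 , -0.006, -0.002,  0.002,  0.006,  0.01 ,  0.014,  0.018,
        0.022,  0.026,  0.03 ,  0.034,  0.038,  0.042,  0.046,  0.05 ,
        0.054,  0.058,  0.062,  0.066,  0.07 ,  0.074]))
n lip 3073 0.03827151875266684 0.0013629282740897197
1 1548 [0.012  0.0711] ang off -0.3200310553154506 x -0.06855278461201456 0.12254385005810983 y [0.0039 0.0978]
-1 1525 [ 0.01   -0.0442] ang off 0.18087465805233677 x -0.06767795735505845 0.12287606136469552 y [-0.0684 -0.0089]
```

View pics/z4.png

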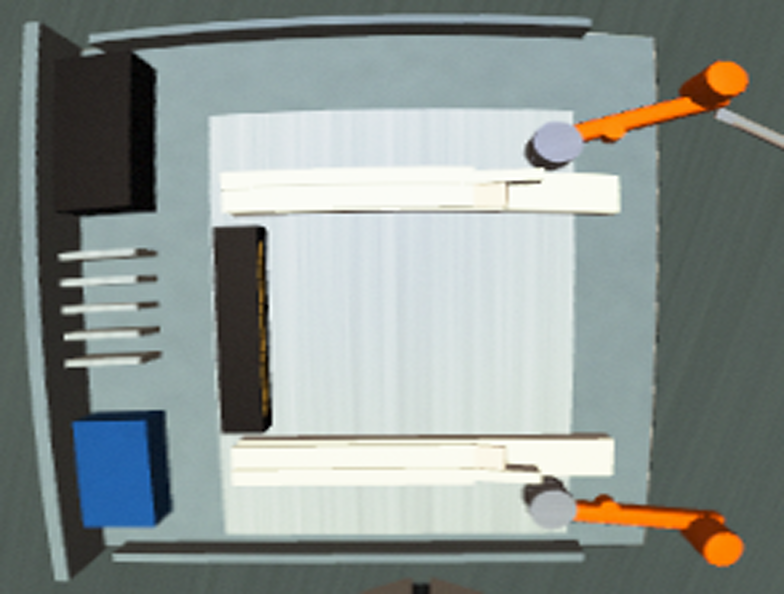

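```bash
cat >> rk.py <<'E'
print('----')
g=(c[:,0]>c[:,2]+4)&(c.min(1)>140)&(c[:,0]-c[:,2]<60)
yaw=1.85+np.pi/2
G=P[g]
for name,zl,zh in (('lip',.033,.042),('ledge',.021,.029)):
    a=G[(G[:,2]>zl)&(G[:,2]<zh)]
    q=loc(a,yaw,o)
    for sgn in (1,-1):
        b=q[np.sign(q[:,1])==sgn]; b=b[(abs(b[:,1])>.03)&(abs(b[:,1])<.09)]
        print(name,sgn,len(b),'x',np.percentile(b[:,0],[0.5,99.5]),'y',np.percentile(b[:,1],[1,50,99]))
        xs=np.arange(-0.08,0.06,0.01);
        r=[]
        for x in xs:
            k=b[abs(b[:,0]-x)<.005,1]
            if len(k)>15: r.append([x,np.percentile(k,2),np.percentile(k,98),len(k)])
        r=np.array(r)
        if len(r)>3: print(np.round(r*1000,1)[:, :3].tolist()); print(' slopes',np.polyfit(r[:,0],r[:,1],1),np.polyfit(r[:,0],r[:,2],1))
# connector dark front
E
python3 rk.py | sed -n '/----/,$p'
```

```text
----
lip 1 1334 x [-0.0535  0.0599] y [0.0664 0.0753 0.0835]
[[-50.0, 77.7, 82.3], [-40.0, 66.3, 82.1], [-30.0, 66.5, 83.0], [-20.0, 66.4, 83.6], [-10.0, 66.3, 83.4], [-0.0, 66.9, 83.5], [10.0, 66.7, 83.5], [20.0, 66.7, 83.4], [30.0, 66.7, 83.3], [40.0, 66.7, 83.5], [50.0, 66.6, 83.4], [60.0, 66.4, 83.5]]
 slopes [-0.0408  0.0677] [0.0094 0.0832]
lip -1 1233 x [-0.0526  0.0598] y [-0.0528 -0.0451 -0.0368]
[[-50.0, -53.7, -48.8], [-40.0, -52.3, -37.7], [-30.0, -52.5, -37.0], [-20.0, -52.4, -36.9], [-10.0, -52.0, -36.9], [-0.0, -52.0, -36.9], [10.0, -52.1, -37.0], [20.0, -52.2, -37.3], [30.0, -52.6, -36.5], [40.0, -52.6, -36.6], [50.0, -52.3, -37.0], [60.0, -52.6, -37.4]]
 slopes [ 0.003  -0.0525] [ 0.047  -0.0382]
ledge 1 554 x [-0.0854  0.0585] y [0.0661 0.0708 0.0822]
[[-80.0, 66.0, 82.1], [-70.0, 66.7, 82.2], [-60.0, 66.9, 82.4], [-50.0, 66.8, 77.2], [-40.0, 66.1, 75.3], [-0.0, 66.8, 68.6], [10.0, 66.9, 68.5], [20.0, 66.7, 68.4], [30.0, 66.8, 68.4], [40.0, 66.6, 68.4], [50.0, 66.6, 68.2]]
 slopes [0.0023 0.0667] [-0.1269  0.0719]
ledge -1 534 x [-0.0839  0.0588] y [-0.0538 -0.0427 -0.0366]
[[-80.0, -53.3, -37.3], [-70.0, -53.9, -36.8], [-60.0, -53.6, -36.6], [-50.0, -48.4, -37.4], [-40.0, -47.8, -37.1]]
 slopes [ 0.1653 -0.0415] [-0.0011 -0.0371]
```

>>> carry_out:
  deltas: "558 65 0 0 0 -2.34 0.68;558 65 0 0 0 -2.34 0.68;558 65 0 0 0 -2.34 0.68;558 65 0 0 0 -2.34 0.68;558 65 0 0 0 -2.34 0.68;558 65 0 0 0 -2.34 0.68;558 65 0 0 0 -2.34 0.68;558 65 0 0 0 -2.34 0.68"

```text
time: 4.07
tool_pos: [0.5305, 0.098, 0.2015]
ee_rot: [3.141, 0.001, 2.857]
wrist_force: [1.0, 0.3, -0.5]
width: 0.0303
```

Run:
```python
from h import *
to([0.494,0.322,0.20],-2.094)
```

```text
t 4.07 pos [0.5305 0.098  0.2015] rpy [3.1409 0.0011 2.8568] F [ 0.9523  0.2628 -0.5415] w 0.0303 
 delta mm [ 98.  204.7   1.6] rot [-0.0002  0.0014 -1.3324]
```

>>> carry_out:
  deltas: "98 204 0 0 0 -1.33 0.68;98 204 0 0 0 -1.33 0.68;98 204 0 0 0 -1.33 0.68;98 204 0 0 0 -1.33 0.68;98 204 0 0 0 -1.33 0.68;98 204 0 0 0 -1.33 0.68;98 204 0 0 0 -1.33 0.68;98 204 0 0 0 -1.33 0.68"

```text
time: 4.73
tool_pos: [0.4951, 0.3213, 0.201]
ee_rot: [3.142, 0.0, -2.423]
wrist_force: [-1.0, -0.1, 0.3]
width: 0.0299
```

Run:
```python
from h import *
to([0.494,0.322,0.20],-2.094)
```

```text
t 4.73 pos [0.4951 0.3213 0.201 ] rpy [ 3.1415  0.0002 -2.4229] F [-1.0258 -0.1205  0.2503] w 0.0299 
 delta mm [0.3 1.3 1. ] rot [ 0.0001  0.0002 -0.3289]
```

>>> carry_out:
  deltas: "0 1 0 0 0 -0.12 0.68;0 1 0 0 0 -0.24 0.68;0 1 0 0 0 -0.33 0.68;0 1 0 0 0 -0.33 0.68;0 1 0 0 0 -0.33 0.68;0 1 0 0 0 -0.33 0.68;0 1 0 0 0 -0.33 0.68;0 1 0 0 0 -0.33 0.68"

```text
time: 5.4
tool_pos: [0.4958, 0.3199, 0.201]
ee_rot: [3.142, 0.0, -2.104]
wrist_force: [0.4, 0.2, 0.1]
width: 0.0301
```

Run:
```python
from h import *
s=robot.snapshot('wrist');save(s,'w2');np.savez('w2.npz',**s)
for t in ['board','board_handle','board_contacts']:
    print(t,[(np.round(c2w(s,d['at']),4),round(d['p'],2)) for d in robot.place_of(s,t)][:3])
to([0.494,0.322,0.20],-2.094)
```

```text
board [(array([0.4534, 0.2533, 0.0028]), 0.9), (array([0.3292, 0.6047, 0.002 ]), 0.82)]
board_handle [(array([0.4553, 0.2493, 0.0263]), 0.94), (array([0.3294, 0.6086, 0.0274]), 0.88)]
board_contacts [(array([0.5058, 0.2263, 0.0049]), 0.78), (array([0.3704, 0.5687, 0.0074]), 0.77), (array([ 0.745 ,  0.1708, -0.0011]), 0.41)]
t 5.6 pos [0.4959 0.3198 0.2009] rpy [ 3.1415  0.     -2.1038] F [ 0.011  -0.6848 -0.3222] w 0.0301 
 delta mm [-0.9  2.8  0.9] rot [ 0.0001  0.     -0.0098]
```

View pics/w2.png

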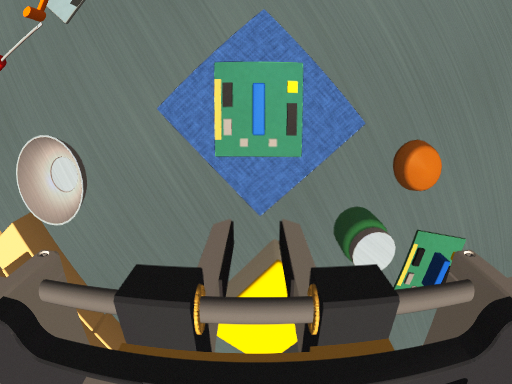

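```bash
cat > bd.py <<'E'
from h import *
s=dict(np.load('w2.npz'))
v,u=np.mgrid[55:165,205:312];u=u.ravel();v=v.ravel()
c=s['pixels'][v,u].astype(int);D=fisheye_pix(s,u,v)
gr=(c[:,1]>c[:,0]+25)&(c[:,1]>c[:,2]+15)
print('green',gr.sum(),'z',np.median(D[gr,2]))
for Pp,n in ((fisheye_pix(s,u,v,zw=0.009),'plane'),(D,'depth')):
    a=Pp[gr][:,:2]; r=cv2.minAreaRect((a*1000).astype(np.float32)); print(n,r)
bl=(c[:,2]>c[:,0]+60)&(c[:,2]>150)&(abs(v-108)<35)&(abs(u-259)<12)&(D[:,2]>.03)
a=fisheye_pix(s,u,v,zw=0.043)[bl]; print('blue',bl.sum(),np.median(D[bl,2]),cv2.minAreaRect((a[:,:2]*1000).astype(np.float32)))
E
python3 bd.py
```

```text
green 6263 z 0.009279043330912057
plane ((454.26312255859375, 253.7569580078125), (119.49039459228516, 109.14935302734375), 59.2894401550293)
depth ((454.0375061035156, 253.9088134765625), (119.85172271728516, 109.90937805175781), 59.27827072143555)
blue 606 0.04311734348126493 ((454.01495361328125, 253.7445526123047), (58.05866241455078, 12.378171920776367), 59.36103820800781)
```

Run:
```python
from h import *
to([0.4541,0.2538,0.10],-2.1066)
to([0.4541,0.2538,0.0125],-2.1066)
```

```text
t 5.6 pos [0.4959 0.3198 0.2009] rpy [ 3.1415  0.     -2.1038] F [ 0.011  -0.6848 -0.3222] w 0.0301 
 delta mm [ 78.1   2.5 100.9] rot [0.0001 0.     0.0028]
t 5.6 pos [0.4959 0.3198 0.2009] rpy [ 3.1415  0.     -2.1038] F [ 0.011  -0.6848 -0.3222] w 0.0301 
 delta mm [ 78.1   2.5 188.4] rot [0.0001 0.     0.0028]
```

>>> carry_out:
  deltas: "30 1 10 0 0 0.003 0.68;60 2 30 0 0 0.003 0.68;78 2.5 55 0 0 0.003 0.68;78 2.5 85 0 0 0.003 0.68;78 2.5 110 0 0 0.003 0.68;78 2.5 125 0 0 0.003 0.68;78 2.5 130 0 0 0.003 0.68;78 2.5 130 0 0 0.003 0.68"

```text
time: 6.27
tool_pos: [0.4531, 0.2534, 0.0694]
ee_rot: [3.14, -0.003, -2.107]
wrist_force: [-0.3, 0.4, 0.8]
width: 0.0298
```

Run:
```python
from h import *
to([0.4541,0.2538,0.0125],-2.1066)
```

```text
t 6.27 pos [0.4531 0.2534 0.0694] rpy [ 3.1396 -0.0027 -2.1067] F [-0.2898  0.3592  0.7736] w 0.0298 
 delta mm [-1.  -0.7 56.9] rot [ 0.002  -0.0027 -0.0001]
```

>>> carry_out:
  deltas: "-0.5 0 15 0 0 0 0.68;-0.5 0 30 0 0 0 0.68;-0.5 0 42 0 0 0 0.68;-0.5 0 50 0 0 0 0.68;-0.5 0 54 0 0 0 0.68;-0.5 0 56.5 0 0 0 0.68;-0.5 0 56.5 0 0 0 0.68;-0.5 0 56.5 0 0 0 0.68"

```text
time: 6.93
tool_pos: [0.4549, 0.2546, 0.0151]
ee_rot: [-3.141, 0.001, -2.106]
wrist_force: [0.4, -0.1, 0.4]
width: 0.0303
```

Run:
```python
from h import *
to([0.4541,0.2538,0.0125],-2.1066)
```

```text
t 6.93 pos [0.4549 0.2546 0.0151] rpy [-3.1409  0.001  -2.1063] F [ 0.3695 -0.0729  0.3826] w 0.0303 
 delta mm [1.1 0.3 2.6] rot [-0.0007  0.001   0.0003]
```

>>> carry_out:
  deltas: "0.5 0 1.5 0 0 0 0.68;0.5 0 1.5 0 0 0 0.75;0.5 0 1.5 0 0 0 0.85;0.5 0 1.5 0 0 0 1;0.5 0 1.5 0 0 0 1;0.5 0 1.5 0 0 0 1;0.5 0 1.5 0 0 0 1;0.5 0 1.5 0 0 0 1"

```text
time: 7.6
tool_pos: [0.4543, 0.254, 0.0132]
ee_rot: [-3.141, 0.0, -2.106]
wrist_force: [-0.2, 0.5, 1.5]
width: 0.0136
```

>>> carry_out:
  deltas: "0 0 -3 0 0 0 1;0 0 -8 0 0 0 1;0 0 -18 0 0 0 1;0 0 -30 0 0 0 1;0 0 -45 0 0 0 1;0 0 -60 0 0 0 1;0 0 -68 0 0 0 1;0 0 -70 0 0 0 1"

```text
time: 8.27
tool_pos: [0.4558, 0.2546, 0.086]
ee_rot: [-3.138, 0.004, -2.106]
wrist_force: [1.1, -0.1, -3.6]
width: 0.0139
```

Run:
```python
from h import *
s=robot.snapshot('wrist');save(s,'w3');np.savez('w3.npz',**s)
to([0.4541,0.2538,0.1],-2.1066)
```

```text
t 8.32 pos [0.4553 0.2544 0.0851] rpy [-3.1393  0.0031 -2.1064] F [-1.4571  0.2952 -2.729 ] w 0.0138 
 delta mm [  1.1   0.7 -15. ] rot [-0.0023  0.0031  0.0002]
```

View pics/w3.png

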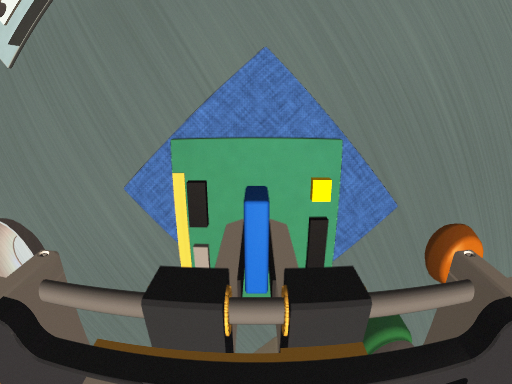

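Run:
```python
from h import *
s=dict(np.load('w3.npz'));o=robot.get_obs()
R=Rt([np.pi,0,-2.1064])
for p in [(230,138),(258,138),(290,138),(171,150),(341,150),(171,170),(340,170)]:
    print(p,R.inv().apply(fisheye_pix(s,p[0],p[1],zw=o['tool_pos'][2]-.0042)[0]-o['tool_pos'])*1000)
to([0.670,-0.1467,0.13],1.850)
```

```text
(230, 138) [ 59.5044 -16.7995   4.2   ]
(258, 138) [59.4211  0.6026  4.2   ]
(290, 138) [59.5627 20.519   4.2   ]
(171, 150) [ 52.5769 -55.2186   4.2   ]
(341, 150) [52.5887 53.8154  4.2   ]
(171, 170) [ 39.4173 -56.0342   4.2   ]
(340, 170) [39.4494 53.9314  4.2   ]
t 8.32 pos [0.4553 0.2544 0.0851] rpy [-3.1393  0.0031 -2.1064] F [-1.4571  0.2952 -2.729 ] w 0.0138 
 delta mm [ 235.2 -389.5  -44.8] rot [0.0025 0.0042 2.3268]
```

>>> carry_out:
  deltas: "5 -8 -10 0 0 0.05 1;15 -24 -25 0 0 0.15 1;30 -48 -40 0 0 0.27 1;48 -80 -45 0 0 0.39 1;68 -112 -45 0 0 0.51 1;88 -146 -45 0 0 0.63 1;108 -180 -45 0 0 0.75 1;128 -212 -45 0 0 0.87 1"

```text
time: 8.98
tool_pos: [0.5713, 0.0338, 0.1268]
ee_rot: [3.141, -0.002, -2.982]
wrist_force: [0.6, 0.2, -3.0]
width: 0.0138
```

Run:
```python
from h import *
to([0.670,-0.1467,0.13],1.850)
```

```text
t 8.98 pos [0.5713 0.0338 0.1268] rpy [ 3.1412 -0.0016 -2.9824] F [ 0.6196  0.2241 -3.019 ] w 0.0138 
 delta mm [ -68.9 -193.9   -3.4] rot [-0.0008 -0.0015  1.4508]
```

>>> carry_out:
  deltas: "-8 -24 -3 0 0 0.12 1;-17 -48 -3 0 0 0.24 1;-26 -72 -3 0 0 0.36 1;-34 -96 -3 0 0 0.48 1;-43 -120 -3 0 0 0.60 1;-51 -144 -3 0 0 0.72 1;-58 -164 -3 0 0 0.84 1;-63 -180 -3 0 0 0.96 1"

```text
time: 9.65
tool_pos: [0.6628, -0.1333, 0.1289]
ee_rot: [-3.14, -0.002, 2.34]
wrist_force: [-0.1, 0.9, -3.0]
width: 0.0139
```

Run:
```python
from h import *
to([0.670,-0.1467,0.13],1.850)
```

```text
t 9.65 pos [ 0.6628 -0.1333  0.1289] rpy [-3.14   -0.0021  2.3396] F [-0.1316  0.9028 -3.0084] w 0.0139 
 delta mm [-14.6  -4.2  -1.1] rot [-0.0021 -0.0017  0.4896]
```

>>> carry_out:
  deltas: "-6 -2 0 0 0 0.12 1;-10 -3 0 0 0 0.24 1;-13 -4 0 0 0 0.36 1;-14 -4 0 0 0 0.46 1;-14 -4 0 0 0 0.49 1;-14 -4 0 0 0 0.49 1;-14 -4 0 0 0 0.49 1;-14 -4 0 0 0 0.49 1"

```text
time: 10.32
tool_pos: [0.6695, -0.1442, 0.13]
ee_rot: [-3.14, -0.001, 1.858]
wrist_force: [0.8, -0.7, -3.5]
width: 0.0143
```

```bash
python3 - <<'E'
from h import *
s=robot.snapshot('wrist');save(s,'w4');np.savez('w4.npz',**s)
to([0.670,-0.1467,0.04],1.850)
s=robot.snapshot('top');save(s,'t4');np.savez('t4.npz',**s)
E
python3 - <<'E'
import cv2
a=cv2.imread('pics/t4.png');cv2.imwrite('pics/z5.png',cv2.resize(a[110:245,260:390],None,fx=4.4,fy=4.4,interpolation=cv2.INTER_CUBIC))
E
```

```text
t 10.37 pos [ 0.6696 -0.1441  0.1303] rpy [-3.1408 -0.0006  1.8576] F [ 0.1307  0.473  -3.1192] w 0.014 
 delta mm [-2.6 -0.3 90.3] rot [-0.0008 -0.0006  0.0076]
```

View pics/w4.png

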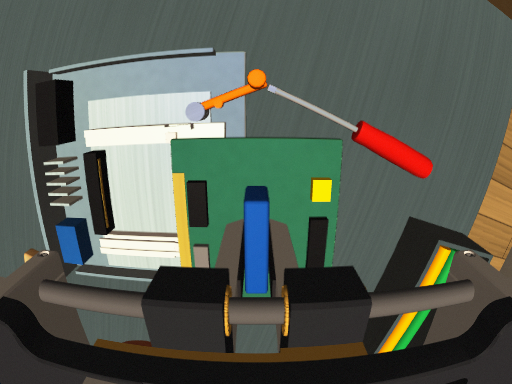

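View pics/z5.png

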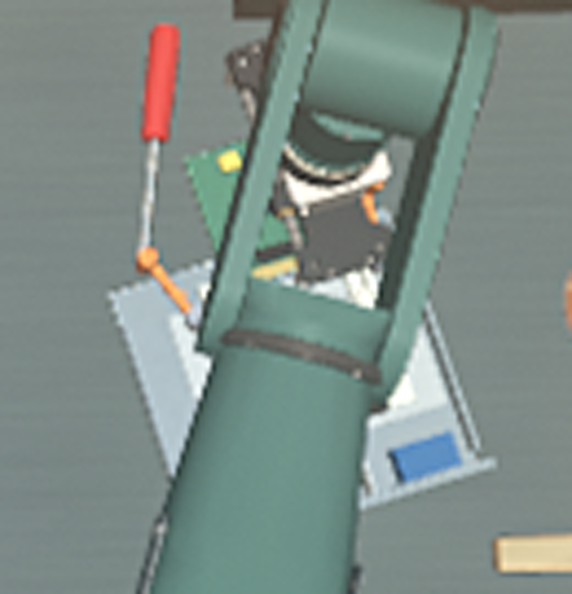

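Run:
```python
from h import *
s=dict(np.load('w4.npz'));p=np.array([0.6696,-0.1441,0.1303]);
R=Rt([np.pi,0,1.8576])
v,u=np.mgrid[90:262,80:180];u=u.ravel();v=v.ravel()
c=s['pixels'][v,u].astype(int);D=fisheye_pix(s,u,v)
g=(c[:,0]>c[:,2]+4)&(c.min(1)>130)&(c[:,0]-c[:,2]<60)&(s['range_z'][v,u]>0)
T=R.inv().apply(D-p)*1000; z=D[:,2]*1000
L=g&(z>33.5)&(z<42)
for lo,hi in((20,75),(-75,-20)):
  m=L&(T[:,0]>lo)&(T[:,0]<hi)
  r=[]
  for y in range(-180,-80,10):
    k=T[m&(abs(T[:,1]-y)<5),0]
    if len(k)>10: r.append([y,*np.percentile(k,[3,50,97])])
  r=np.array(r)
  print(np.round(r,1).tolist())
  if len(r)>2: print([np.polyfit(r[:,0],r[:,i],1) for i in (1,3)])
print('rack-frame tcp:',end='')
C=np.array([0.5596,-0.1784]);y=1.85+np.pi/2;d=p[:2]-C;print(d@[np.cos(y),np.sin(y)],d@[-np.sin(y),np.cos(y)])
```

```text
[[-170.0, 50.3, 58.3, 66.2], [-160.0, 50.6, 58.6, 66.4], [-150.0, 50.4, 58.3, 66.4], [-140.0, 50.7, 58.7, 66.5], [-130.0, 50.3, 58.2, 66.2], [-120.0, 50.7, 58.8, 66.5], [-110.0, 50.3, 58.1, 66.2], [-100.0, 50.7, 58.6, 66.4], [-90.0, 50.6, 58.4, 66.7]]
[array([ 0.0021, 50.7758]), array([ 0.002 , 66.6509])]
[[-170.0, -69.7, -62.1, -54.3], [-160.0, -69.2, -61.6, -53.0], [-150.0, -69.9, -61.9, -53.6], [-140.0, -69.4, -61.7, -53.1], [-130.0, -69.7, -62.1, -53.3], [-120.0, -69.5, -61.8, -53.6], [-110.0, -70.0, -62.0, -53.1], [-100.0, -69.3, -62.0, -53.2], [-90.0, -70.0, -62.0, -53.4]]
[array([ -0.0031, -70.0343]), array([  0.0061, -52.5995])]
rack-frame tcp:-0.11519301779336377 -0.0026568123113563714
```

>>> carry_out:
  deltas: "-1.7 0 10 0 0 0.004 1;-1.7 0 25 0 0 0.004 1;-1.7 0 42 0 0 0.004 1;-1.7 0 58 0 0 0.004 1;-1.7 0 72 0 0 0.004 1;-1.7 0 80 0 0 0.004 1;-1.7 0 84 0 0 0.004 1;-1.7 0 85 0 0 0.004 1"

```text
time: 11.08
tool_pos: [0.6697, -0.1458, 0.0446]
ee_rot: [-3.14, -0.001, 1.853]
wrist_force: [-0.4, 1.1, -2.7]
width: 0.014
```

```bash
cat > st.py <<'E'
from h import *
def st(n=None):
    if n:
        s=robot.snapshot('wrist');save(s,n);np.savez(n+'.npz',**s)
    o=robot.get_obs();p=np.array(o['tool_pos'])
    C=np.array([0.5596,-0.1784]);y=1.852+np.pi/2;d=p[:2]-C;ex=np.array([np.cos(y),np.sin(y)]);ey=np.array([-np.sin(y),np.cos(y)])
    F=np.array(o['wrist_force'])
    print('t',round(o['time'],2),'rack x,y,z mm',np.round([d@ex*1000,d@ey*1000,p[2]*1000],1),'yaw',o['ee_rot'],'F rack',np.round([F[:2]@ex,F[:2]@ey,F[2]],1),'T',np.round(o['wrist_torque'],2),'w',round(o['width'],4))
import sys
if __name__=='__main__': st(sys.argv[1] if len(sys.argv)>1 else None)
E
python3 st.py w5
```

```text
t 11.13 rack x,y,z mm [-115.3   -0.5   45.5] yaw [-3.1412 -0.0003  1.8528] F rack [ 0.9  0.3 -3.4] T [-0.07  0.08 -0.02] w 0.0139
```

View pics/w5.png

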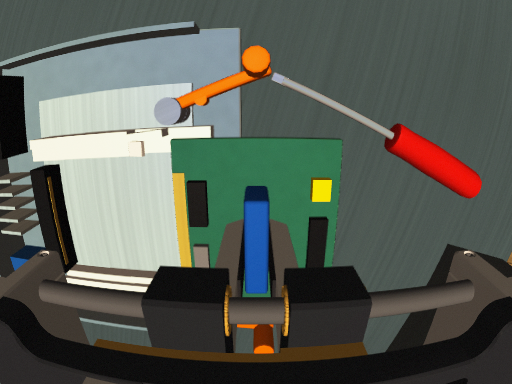

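>>> carry_out:
  deltas: "-0.3 0 2 0 0 0 1;-0.3 0 4 0 0 0 1;-0.3 0 6 0 0 0 1;-0.3 0 8 0 0 0 1;-0.3 0 9 0 0 0 1;-0.3 0 9 0 0 0 1;-0.3 0 9 0 0 0 1;-0.3 0 9 0 0 0 1"

```text
time: 11.8
tool_pos: [0.6705, -0.1462, 0.037]
ee_rot: [3.141, 0.0, 1.853]
wrist_force: [-0.3, 0.3, -2.9]
width: 0.0143
```

```bash
python3 st.py w6
```

```text
t 11.85 rack x,y,z mm [-115.5   -0.1   37. ] yaw [3.1414 0.     1.8528] F rack [-0.1 -0.4 -2.9] T [-0.07  0.03  0.02] w 0.0137
```

View pics/w6.png

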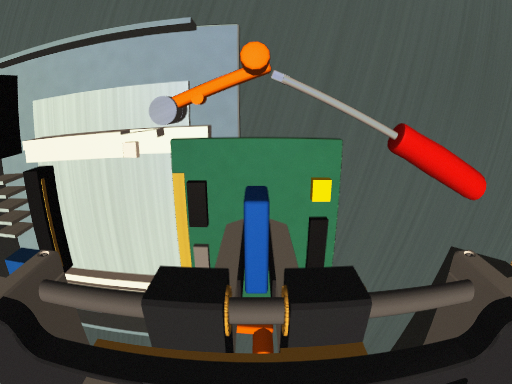

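>>> carry_out:
  deltas: "0 -1 0.6 0 0 0 1;0 -3 1.2 0 0 0 1;0 -6 1.6 0 0 0 1;0 -10 1.6 0 0 0 1;0 -14 1.6 0 0 0 1;0 -18 1.6 0 0 0 1;0 -21 1.6 0 0 0 1;0 -22 1.6 0 0 0 1"

```text
time: 12.52
tool_pos: [0.6487, -0.1526, 0.0354]
ee_rot: [-3.141, -0.0, 1.852]
wrist_force: [0.3, 0.1, -2.6]
width: 0.0139
```

```bash
python3 st.py w7
```

```text
t 12.57 rack x,y,z mm [-92.8  -0.1  35.4] yaw [-3.1415 -0.0001  1.8525] F rack [ 0.2  0.6 -4.1] T [-0.03  0.02  0.04] w 0.0139
```

View pics/w7.png

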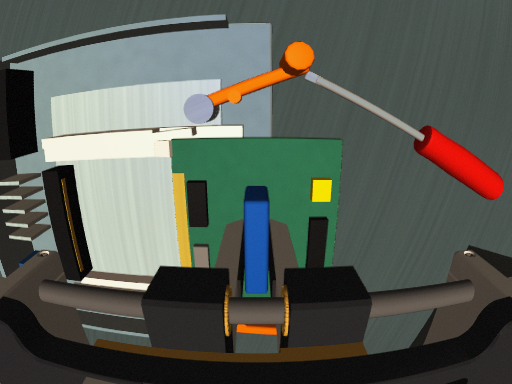

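>>> carry_out:
  deltas: "0 -2 0.2 0 0 0 1;0 -4 0.2 0 0 0 1;0 -6 0.2 0 0 0 1;0 -8 0.2 0 0 0 1;0 -10 0.2 0 0 0 1;0 -12 0.2 0 0 0 1;0 -14 0.2 0 0 0 1;0 -14 0.2 0 0 0 1"

```text
time: 13.23
tool_pos: [0.6355, -0.1564, 0.0351]
ee_rot: [-3.141, -0.0, 1.853]
wrist_force: [0.4, 0.5, -3.3]
width: 0.0138
```

```bash
python3 st.py w8
```

```text
t 13.28 rack x,y,z mm [-79.2  -0.   35.1] yaw [3.1415 0.0001 1.8526] F rack [ 1.1 -0.  -2.7] T [-0.13  0.05  0.02] w 0.014
```

View pics/w8.png

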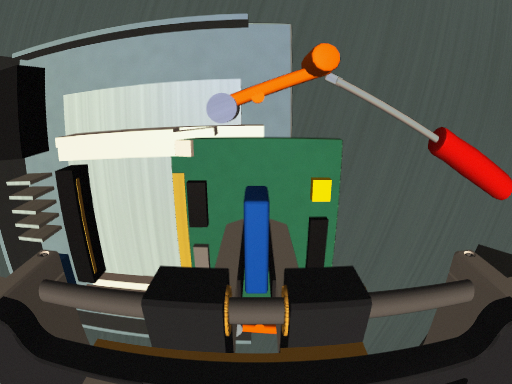

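>>> carry_out:
  deltas: "0 -3 0 0 0 0 1;0 -7 0 0 0 0 1;0 -11 0 0 0 0 1;0 -15 0 0 0 0 1;0 -19 0 0 0 0 1;0 -22 0 0 0 0 1;0 -24 0 0 0 0 1;0 -25 0 0 0 0 1"

```text
time: 13.95
tool_pos: [0.6115, -0.1634, 0.0352]
ee_rot: [3.141, 0.0, 1.853]
wrist_force: [0.9, -0.6, -3.2]
width: 0.0137
```

```bash
python3 st.py w9
```

```text
t 14.0 rack x,y,z mm [-54.    0.   35.2] yaw [3.1416 0.0001 1.8525] F rack [ 0.5 -0.1 -3.7] T [-0.25  0.06  0.11] w 0.0137
```

View pics/w9.png

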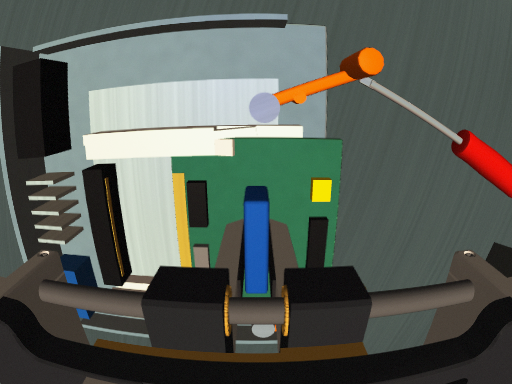

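>>> carry_out:
  deltas: "0 -4 0 0 0 0 1;0 -9 0 0 0 0 1;0 -14 0 0 0 0 1;0 -19 0 0 0 0 1;0 -24 0 0 0 0 1;0 -29 0 0 0 0 1;0 -32 0 0 0 0 1;0 -34 0 0 0 0 1"

```text
time: 14.67
tool_pos: [0.5787, -0.173, 0.0352]
ee_rot: [3.141, 0.0, 1.852]
wrist_force: [0.3, -2.4, -3.5]
width: 0.0138
```

```bash
python3 st.py
```

```text
t 14.67 rack x,y,z mm [-19.9   0.1  35.2] yaw [3.1414 0.0003 1.8525] F rack [ 0.4  2.4 -3.5] T [-0.34 -0.11  0.03] w 0.0138
```

>>> carry_out:
  deltas: "-0.4 -2 0 0 0 0 1;-0.4 -4 0 0 0 0 1;-0.4 -6 0 0 0 0 1;-0.4 -8 0 0 0 0 1;-0.4 -9 0 0 0 0 1;-0.4 -10 0 0 0 0 1;-0.4 -10 0 0 0 0 1;-0.4 -10 0 0 0 0 1"

```text
time: 15.33
tool_pos: [0.5696, -0.1757, 0.035]
ee_rot: [-3.141, -0.0, 1.853]
wrist_force: [0.5, -0.3, -3.9]
width: 0.0139
```

```bash
python3 st.py w10
```

```text
t 15.38 rack x,y,z mm [-10.4   0.2  35. ] yaw [-3.1415 -0.0003  1.8529] F rack [ 1.   0.8 -2.4] T [-0.19  0.01  0.06] w 0.0138
```

View pics/w10.png

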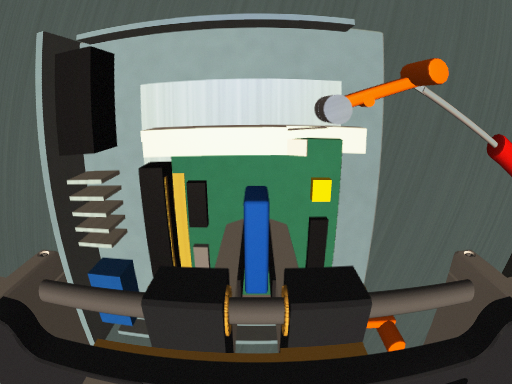

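Connector now right in front. Advance gently to contact.

>>> carry_out:
  deltas: "0 -0.5 0 0 0 0 1;0 -1 0 0 0 0 1;0 -1.5 0 0 0 0 1;0 -2 0 0 0 0 1;0 -2.5 0 0 0 0 1;0 -3 0 0 0 0 1;0 -3 0 0 0 0 1;0 -3 0 0 0 0 1"

```text
time: 16.05
tool_pos: [0.5667, -0.1766, 0.0351]
ee_rot: [-3.142, -0.0, 1.853]
wrist_force: [0.6, 0.2, -3.1]
width: 0.0139
```

```bash
python3 st.py
```

```text
t 16.05 rack x,y,z mm [-7.3  0.3 35.1] yaw [-3.1415 -0.0002  1.8528] F rack [-0.7 -0.  -3.1] T [-0.08  0.03 -0.01] w 0.0139
```

>>> carry_out:
  deltas: "0 -0.5 0 0 0 0 1;0 -1 0 0 0 0 1;0 -1.5 0 0 0 0 1;0 -1.5 0 0 0 0 1;0 -1.5 0 0 0 0 1;0 -1.5 0 0 0 0 1;0 -1.5 0 0 0 0 1;0 -1.5 0 0 0 0 1"

```text
time: 16.72
tool_pos: [0.5663, -0.1768, 0.0355]
ee_rot: [3.139, 0.0, 1.853]
wrist_force: [4.6, 2.1, -2.2]
width: 0.0143
```

```bash
python3 st.py
```

```text
t 16.72 rack x,y,z mm [-6.9  0.3 35.5] yaw [3.1393 0.0002 1.8531] F rack [-5.  -0.7 -2.2] T [ 0.33 -0.96  0.12] w 0.0143
```

>>> carry_out:
  deltas: "0 -1 0.5 0 0 0 1;0 -1 1 0 0 0 1;0 -1 1 0 0 0 0.9;0 -1 1 0 0 0 0.68;0 -1 1 0 0 0 0.68;0 -1 1 0 0 0 0.68;0 -1 1 0 0 0 0.68;0 -1 1 0 0 0 0.68"

```text
time: 17.38
tool_pos: [0.5639, -0.1777, 0.0342]
ee_rot: [-3.141, 0.0, 1.852]
wrist_force: [-0.1, -0.6, 0.7]
width: 0.0302
```

```bash
python3 st.py w11; python3 -c "
from h import *
to([0.5663,-0.1768,0.13],1.852)"
```

```text
t 17.43 rack x,y,z mm [-4.4  0.5 34.1] yaw [-3.1409  0.      1.8525] F rack [-0.2  0.2 -0.1] T [-0.02  0.04 -0.01] w 0.0298
t 17.43 pos [ 0.564  -0.1776  0.0341] rpy [-3.1409  0.      1.8525] F [ 0.276  -0.1301 -0.0719] w 0.0298 
 delta mm [  0.2   2.4 -95.9] rot [-0.0007  0.      0.0005]
```

View pics/w11.png

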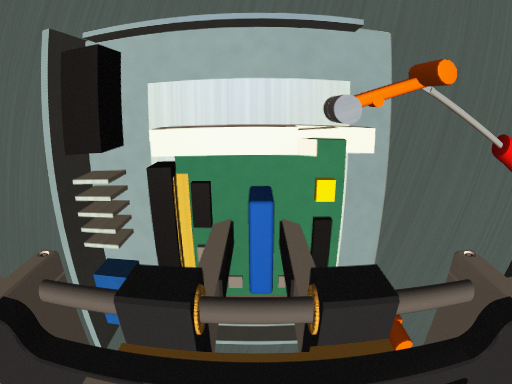

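>>> carry_out:
  deltas: "0 2 -5 0 0 0 0.68;0 2.5 -15 0 0 0 0.68;0 2.5 -28 0 0 0 0.68;0 2.5 -45 0 0 0 0.68;0 2.5 -62 0 0 0 0.68;0 2.5 -76 0 0 0 0.8;0 2.5 -84 0 0 0 1;0 2.5 -86 0 0 0 1"

```text
time: 18.1
tool_pos: [0.5683, -0.1773, 0.1237]
ee_rot: [3.137, 0.004, 1.853]
wrist_force: [0.1, 0.0, -0.2]
width: 0.0133
```

```bash
python3 st.py w12
cat > lv.py <<'E'
from h import *
import sys
C=np.array([0.5596,-0.1784]);y=1.852+np.pi/2
ex=np.array([np.cos(y),np.sin(y)]);ey=np.array([-np.sin(y),np.cos(y)])
def rack(P): d=P[:,:2]-C; return np.c_[d@ex,d@ey]*1000
def levers(f):
    s=dict(np.load(f))
    v,u=np.mgrid[0:384,0:512];u=u.ravel();v=v.ravel();c=s['pixels'][v,u].astype(int)
    hsv=cv2.cvtColor(s['pixels'],cv2.COLOR_RGB2HSV)[v,u]
    m=(hsv[:,0]>5)&(hsv[:,0]<16)&(hsv[:,1]>180)&(hsv[:,2]>150)&(s['range_z'][v,u]>0)
    P=fisheye_pix(s,u[m],v[m]);q=rack(P);z=P[:,2]*1000
    for n,sg in(('right',-1),('left',1)):
        k=(z>59)&(z<68)&(q[:,1]*sg>0)&(abs(q[:,0]+90)<60)&(abs(q[:,1])<140)
        if k.sum()<5: print(n,'none',k.sum());continue
        m_=q[k].mean(0); d=m_-[-60,sg*80]; ang=np.arctan2(-sg*d[1],-d[0])
        print(f,n,k.sum(),'post top mean',m_,'r',np.hypot(*d),'lever angle',ang+np.arctan2(6,62))
if __name__=='__main__':
    for f in sys.argv[1:]: levers(f)
E
python3 lv.py w1.npz w11.npz w12.npz
```

```text
t 18.15 rack x,y,z mm [ -8.2   1.  122.6] yaw [3.1385 0.0025 1.8529] F rack [0.9 0.6 0.1] T [-0.01  0.01 -0.01] w 0.009
w1.npz right 40 post top mean [-115.7865 -106.8275] r 61.90190084826201 lever angle -0.35177374396806194
w1.npz left 71 post top mean [-121.6763   91.5238] r 62.74362103843033 lever angle -0.08824043960426586
w11.npz right 373 post top mean [-114.917  -107.6047] r 61.46455153967713 lever angle -0.3693009906096574
w11.npz left 107 post top mean [-120.6289   88.6998] r 61.24989368278082 lever angle -0.046045892880632766
w12.npz right 47 post top mean [-115.1074 -106.6816] r 61.22691365213419 lever angle -0.3544341756006856
w12.npz left 39 post top mean [-123.4875   89.9355] r 64.26021933373183 lever angle -0.0587631343447044
```

View pics/w12.png

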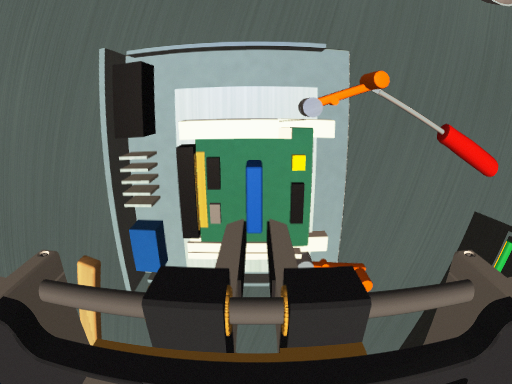

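```bash
cat > go.py <<'E'
from lv import *
from st import st
def go(x,yy,z,yaw=0.281):
    w=C+ex*x/1000+ey*yy/1000; print('r',np.hypot(*w)); to([*w,z/1000],yaw)
if __name__=='__main__': go(*map(float,sys.argv[1:]))
E
python3 go.py -121 122 115
```

```text
r 0.7565307906222855
t 18.15 pos [ 0.5678 -0.1771  0.1226] rpy [3.1385 0.0025 1.8529] F [-0.7375 -0.8447  0.0921] w 0.009 
 delta mm [-121.1  112.6    8.2] rot [ 0.0044 -0.0005  1.5719]
```

>>> carry_out:
  deltas: "-8 7 0 0 0 0.1 1;-22 20 0 0 0 0.22 1;-40 37 2 0 0 0.34 1;-60 56 4 0 0 0.46 1;-80 74 6 0 0 0.58 1;-100 93 8 0 0 0.7 1;-114 106 8 0 0 0.82 1;-121 112 8 0 0 0.94 1"

```text
time: 18.82
tool_pos: [0.7088, -0.2627, 0.1091]
ee_rot: [-3.139, 0.001, 0.906]
wrist_force: [0.2, 0.5, 0.0]
width: 0.0001
```

```bash
python3 go.py -121 122 115
```

```text
r 0.7565307906222855
t 18.82 pos [ 0.7088 -0.2627  0.1091] rpy [-3.1387  0.0007  0.9063] F [0.1787 0.4712 0.0025] w 0.0001 
 delta mm [ 1.1  0.3 -5.9] rot [-0.0025  0.0016  0.6253]
```

>>> carry_out:
  deltas: "1 0 0 0 0 0.12 1;1 0 0 0 0 0.24 1;1 0 0 0 0 0.36 1;1 0 5 0 0 0.48 1;1 0 20 0 0 0.6 1;1 0 40 0 0 0.625 1;1 0 56 0 0 0.625 1;1 0 61 0 0 0.625 1"

```text
time: 19.48
tool_pos: [0.7061, -0.2598, 0.0456]
ee_rot: [-3.136, 0.006, 0.288]
wrist_force: [-0.7, 0.1, -1.1]
width: 0.0005
```

```bash
python3 st.py w13; python3 lv.py w13.npz; python3 go.py -121 122 48
```

```text
t 19.53 rack x,y,z mm [-118.2  118.9   45.7] yaw [-3.136   0.0064  0.2878] F rack [-0.8 -0.1 -0.5] T [-0.06  0.2  -0.02] w 0.0005
right none 0
w13.npz left 43 post top mean [-124.8431   92.9789] r 66.12928055123264 lever angle -0.10107428446230393
r 0.7565307906222855
t 19.53 pos [ 0.7062 -0.2599  0.0457] rpy [-3.136   0.0064  0.2878] F [ 0.7006  0.3319 -0.5436] w 0.0005 
 delta mm [ 2.8  3.1 -2.3] rot [-0.0056  0.0064  0.0068]
```

View pics/w13.png

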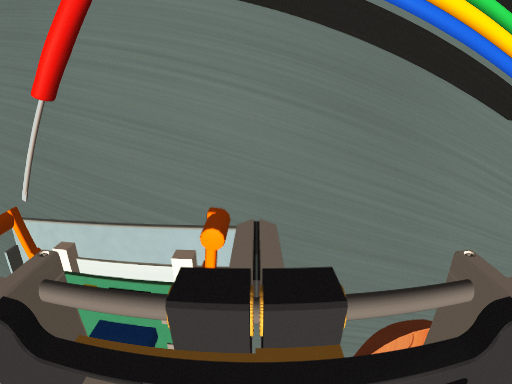

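```bash
cat > sw.py <<'E'
import numpy as np,sys
def rad(n,hx=8,hy=12.5,r=8):
    # distance t such that t*n is at distance r from rect
    lo,hi=0,60
    for _ in range(50):
        t=(lo+hi)/2;p=np.abs(t*n)-[hx,hy];d=np.hypot(*np.maximum(p,0)) if (p>0).any() else 0
        lo,hi=(t,hi) if d<r else (lo,t)
    return t
def T(a,side):
    n=np.array([-np.sin(a),np.cos(a)]);p=np.array([-60-62*np.cos(a)-6*np.sin(a),80-62*np.sin(a)+6*np.cos(a)])
    q=p+n*rad(n); return q*[1,side]
side=int(sys.argv[1]);bx,by=float(sys.argv[2]),float(sys.argv[3])
for a in np.linspace(float(sys.argv[4]),float(sys.argv[5]),int(sys.argv[6])):
    q=T(a,side);print(round(a,2),'rack',np.round(q,1),'tool delta %.1f %.1f'%(-(q[0]-bx),q[1]-by))
E
python3 sw.py 1 -118.2 118.9 -0.1 1.2 14
```

```text
-0.1 rack [-119.   112.7] tool delta 0.8 -6.2
0.0 rack [-122.   106.5] tool delta 3.8 -12.4
0.1 rack [-124.3  100.3] tool delta 6.1 -18.6
0.2 rack [-126.1   94.1] tool delta 7.9 -24.8
0.3 rack [-127.3   87.9] tool delta 9.1 -31.0
0.4 rack [-128.1   81.9] tool delta 9.9 -37.0
0.5 rack [-128.2   75.5] tool delta 10.0 -43.4
0.6 rack [-127.4   68.8] tool delta 9.2 -50.1
0.7 rack [-125.8   61.8] tool delta 7.6 -57.1
0.8 rack [-123.1   54.8] tool delta 4.9 -64.1
0.9 rack [-119.2   47.9] tool delta 1.0 -71.0
1.0 rack [-114.5   41.3] tool delta -3.7 -77.6
1.1 rack [-109.5   35.6] tool delta -8.7 -83.3
1.2 rack [-104.1   30.6] tool delta -14.1 -88.3
```

>>> carry_out:
  deltas: "1 -6 0 0 0 0 1;4 -12 0 0 0 0 1;6 -19 0 0 0 0 1;8 -25 0 0 0 0 1;9 -31 0 0 0 0 1;10 -37 0 0 0 0 1;10 -43 0 0 0 0 1;9 -50 0 0 0 0 1"

```text
time: 20.2
tool_pos: [0.706, -0.2103, 0.0542]
ee_rot: [3.137, -0.008, 0.288]
wrist_force: [6.3, -1.9, -0.7]
width: 0.0004
```

```bash
python3 st.py w14; python3 lv.py w14.npz
```

```text
t 20.25 rack x,y,z mm [-132.3   69.3   53.9] yaw [ 3.1394 -0.008   0.2894] F rack [-8.   2.9 -3.2] T [-0.07 -1.47 -0.03] w 0.0007
w14.npz right 24 post top mean [-116.298  -105.5277] r 61.81533172293353 lever angle -0.32923653979785816
w14.npz left 8 post top mean [-121.2805   53.9688] r 66.58019411808431 lever angle 0.4981646331793306
```

View pics/w14.png

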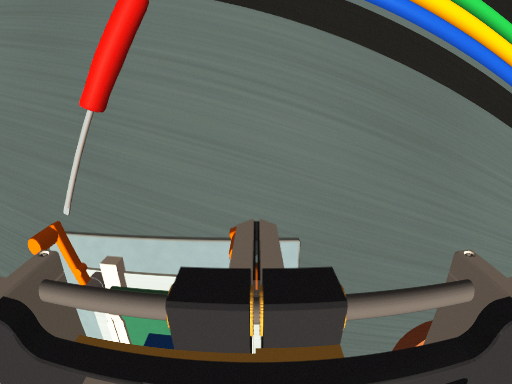

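```bash
python3 sw.py 1 -127.2 68.9 0.6 1.2 9
```

```text
0.6 rack [-127.4   68.8] tool delta 0.2 -0.1
0.68 rack [-126.3   63.6] tool delta -0.9 -5.3
0.75 rack [-124.5   58.3] tool delta -2.7 -10.6
0.82 rack [-122.2   53.1] tool delta -5.0 -15.8
0.9 rack [-119.2   47.9] tool delta -8.0 -21.0
0.98 rack [-115.8   42.9] tool delta -11.4 -26.0
1.05 rack [-112.1   38.4] tool delta -15.1 -30.5
1.12 rack [-108.1   34.3] tool delta -19.1 -34.6
1.2 rack [-104.1   30.6] tool delta -23.1 -38.3
```

>>> carry_out:
  deltas: "-1 -5 2 0 0 0 1;-3 -10 4 0 0 0 1;-6 -16 5 0 0 0 1;-9 -21 5 0 0 0 1;-13 -26 5 0 0 0 1;-17 -31 5 0 0 0 1;-20 -34 5 0 0 0 1;-22 -36 5 0 0 0 1"

```text
time: 20.92
tool_pos: [0.675, -0.1792, 0.0493]
ee_rot: [3.141, -0.009, 0.29]
wrist_force: [5.9, 1.0, 2.6]
width: 0.0003
```

```bash
python3 st.py w15; python3 lv.py w15.npz
```

```text
t 20.97 rack x,y,z mm [-110.3   32.5   49.2] yaw [ 3.1416 -0.0086  0.2899] F rack [-5.6 -1.   1.8] T [ 0.34 -0.79 -0.02] w 0.0003
w15.npz right 35 post top mean [-116.4262 -105.5814] r 61.95417876987115 lever angle -0.32917187615913845
left none 0
```

View pics/w15.png

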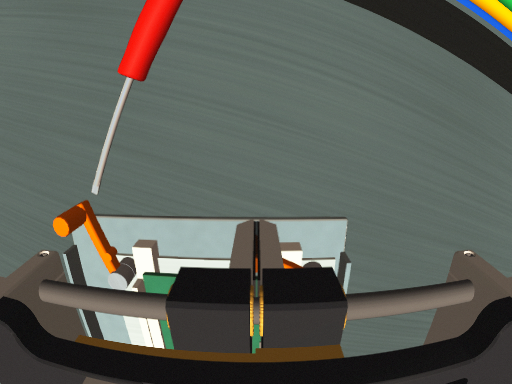

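```bash
python3 go.py -118 -140 115
```

```text
r 0.6342115578517321
t 20.97 pos [ 0.6746 -0.179   0.0492] rpy [ 3.1416 -0.0086  0.2899] F [5.1264 2.559  1.836 ] w 0.0003 
 delta mm [   9.8 -172.4  -65.7] rot [-0.     -0.0086  0.0089]
```

>>> carry_out:
  deltas: "8 0 -2 0 0 0 1;14 2 -20 0 0 0.005 1;14 -5 -45 0 0 0.005 1;14 -30 -62 0 0 0.005 1;14 -65 -64 0 0 0.005 1;14 -102 -64 0 0 0.005 1;14 -138 -64 0 0 0.005 1;14 -162 -60 0 0 0.005 1"

```text
time: 21.63
tool_pos: [0.6381, -0.0188, 0.1073]
ee_rot: [-3.139, -0.0, 0.285]
wrist_force: [0.3, -0.3, -0.1]
width: 0.0008
```

```bash
python3 go.py -118 -140 47
```

```text
r 0.6342115578517321
t 21.63 pos [ 0.6381 -0.0188  0.1073] rpy [-3.1394 -0.0002  0.2851] F [ 0.3401 -0.3019 -0.0648] w 0.0008 
 delta mm [-1.7 -8.4 60.3] rot [-0.0022 -0.0002  0.0041]
```

>>> carry_out:
  deltas: "-1 -6 3 0 0 0 1;-1 -8 12 0 0 0 1;-1 -8 26 0 0 0 1;-1 -8 40 0 0 0 1;-1 -8 52 0 0 0 1;-1 -8 58 0 0 0 1;-1 -8 60 0 0 0 1;-1 -8 60 0 0 0 1"

```text
time: 22.3
tool_pos: [0.6357, -0.0161, 0.0451]
ee_rot: [-3.141, 0.002, 0.282]
wrist_force: [0.7, 0.3, 0.5]
width: 0.0004
```

```bash
python3 st.py w16; python3 lv.py w16.npz
```

```text
t 22.35 rack x,y,z mm [-118.7 -134.7   46.1] yaw [-3.1415  0.0001  0.282 ] F rack [ 0.2 -0.1 -0.4] T [-0.04  0.12  0.  ] w 0.0
w16.npz right 41 post top mean [-119.9237 -108.5677] r 66.38495041933882 lever angle -0.34838899565467885
left none 0
```

View pics/w16.png

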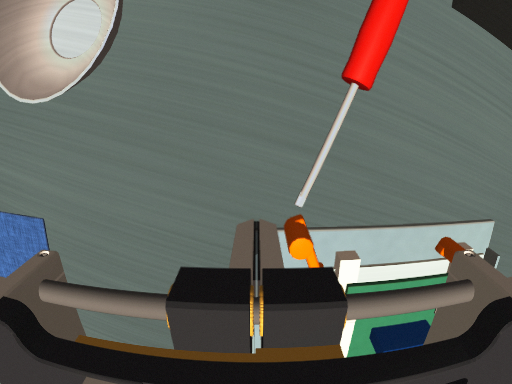

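```bash
python3 sw.py -1 -118.7 -134.7 -0.4 1.2 17
```

```text
-0.4 rack [-106.1 -130.1] tool delta -12.6 4.6
-0.3 rack [-111.1 -124.6] tool delta -7.6 10.1
-0.2 rack [-115.4 -118.7] tool delta -3.3 16.0
-0.1 rack [-119.  -112.7] tool delta 0.3 22.0
0.0 rack [-122.  -106.5] tool delta 3.3 28.2
0.1 rack [-124.3 -100.3] tool delta 5.6 34.4
0.2 rack [-126.1  -94.1] tool delta 7.4 40.6
0.3 rack [-127.3  -87.9] tool delta 8.6 46.8
0.4 rack [-128.1  -81.9] tool delta 9.4 52.8
0.5 rack [-128.2  -75.5] tool delta 9.5 59.2
0.6 rack [-127.4  -68.8] tool delta 8.7 65.9
0.7 rack [-125.8  -61.8] tool delta 7.1 72.9
0.8 rack [-123.1  -54.8] tool delta 4.4 79.9
0.9 rack [-119.2  -47.9] tool delta 0.5 86.8
1.0 rack [-114.5  -41.3] tool delta -4.2 93.4
1.1 rack [-109.5  -35.6] tool delta -9.2 99.1
1.2 rack [-104.1  -30.6] tool delta -14.6 104.1
```

>>> carry_out:
  deltas: "-6 8 0 0 0 0 1;-3 16 0 0 0 0 1;0 22 0 0 0 0 1;3 28 0 0 0 0 1;6 34 0 0 0 0 1;7 41 0 0 0 0 1;9 47 0 0 0 0 1;9 53 0 0 0 0 1"

```text
time: 23.02
tool_pos: [0.6584, -0.0631, 0.0459]
ee_rot: [-3.138, 0.002, 0.283]
wrist_force: [-4.8, 5.2, -0.0]
width: 0.0005
```

```bash
python3 st.py w17; python3 lv.py w17.npz;python3 sw.py -1 -128 -82 0.4 1.2 9
```

```text
t 23.07 rack x,y,z mm [-126.9  -82.    45.9] yaw [-3.1392  0.0021  0.2819] F rack [ 2.  -4.  -0.4] T [ 0.74  0.65 -0.05] w 0.0006
w17.npz right 41 post top mean [-121.8264  -62.4388] r 64.27206110604192 lever angle 0.3732256356729484
w17.npz left 32 post top mean [-96.4046  24.0678] r 66.73611221338467 lever angle 1.0902827334199037
0.4 rack [-128.1  -81.9] tool delta 0.1 0.1
0.5 rack [-128.2  -75.5] tool delta 0.2 6.5
0.6 rack [-127.4  -68.8] tool delta -0.6 13.2
0.7 rack [-125.8  -61.8] tool delta -2.2 20.2
0.8 rack [-123.1  -54.8] tool delta -4.9 27.2
0.9 rack [-119.2  -47.9] tool delta -8.8 34.1
1.0 rack [-114.5  -41.3] tool delta -13.5 40.7
1.1 rack [-109.5  -35.6] tool delta -18.5 46.4
1.2 rack [-104.1  -30.6] tool delta -23.9 51.4
```

View pics/w17.png

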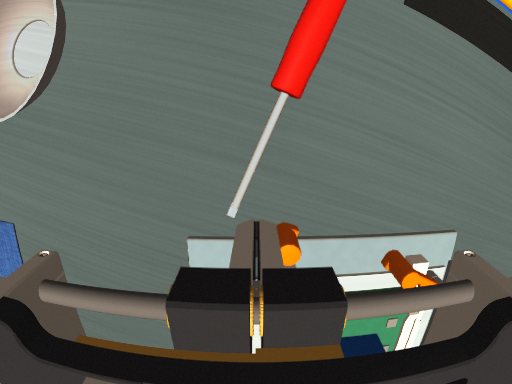

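>>> carry_out:
  deltas: "0 6 0 0 0 0 1;-1 13 0 0 0 0 1;-2 20 0 0 0 0 1;-5 27 0 0 0 0 1;-9 34 0 0 0 0 1;-14 41 0 0 0 0 1;-19 46 0 0 0 0 1;-21 47 0 0 0 0 1"

```text
time: 23.73
tool_pos: [0.6552, -0.1163, 0.0476]
ee_rot: [3.138, -0.007, 0.282]
wrist_force: [6.0, 2.3, -1.8]
width: 0.0008
```

```bash
python3 st.py w18; python3 lv.py w18.npz
```

```text
t 23.78 rack x,y,z mm [-108.9  -33.    47.6] yaw [ 3.1377 -0.0066  0.2819] F rack [-4.9  0.5 -1.3] T [ 0.04 -0.82  0.04] w 0.0004
right none 0
w18.npz left 49 post top mean [-96.2841  25.4831] r 65.48763499527628 lever angle 1.0800370722769597
```

View pics/w18.png

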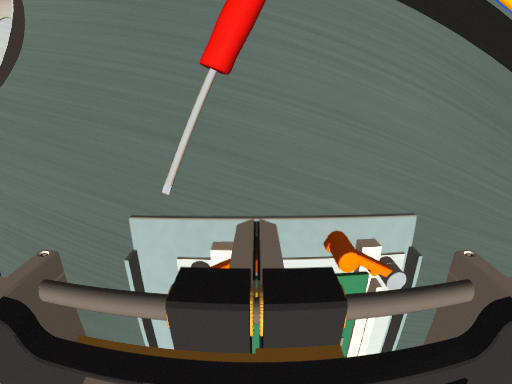

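>>> carry_out:
  deltas: "10 0 0 0 0 0 1;20 2 0 0 0 0 1;23 10 0 0 0 0 0.9;23 20 0 0 0 0 0.66;23 30 0 0 0 0 0.66;23 33 0 0 0 0 0.66;23 33 0 0 0 0 0.66;23 33 0 0 0 0 0.66"

```text
time: 24.45
tool_pos: [0.6834, -0.1409, 0.046]
ee_rot: [-3.141, 0.0, 0.282]
wrist_force: [-0.4, 0.1, 0.7]
width: 0.0316
```

```bash
python3 st.py w19; python3 lv.py w19.npz
```

```text
t 24.5 rack x,y,z mm [-129.4   -2.2   46. ] yaw [-3.1412  0.0003  0.2822] F rack [-0.3 -0.3 -0.3] T [-0.02  0.14 -0.02] w 0.0316
w19.npz right 16 post top mean [-94.1104 -21.5949] r 67.63631975113242 lever angle 1.138675201274048
left none 0
```

View pics/w19.png

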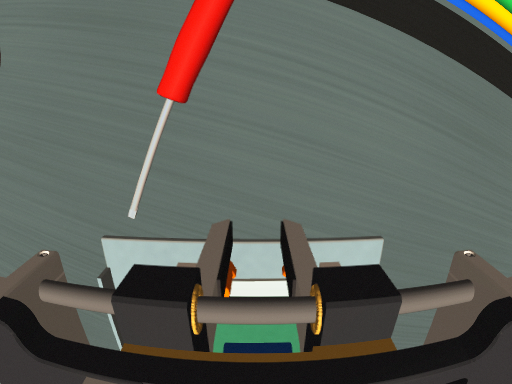

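>>> carry_out:
  deltas: "-5 2 0 0 0 0 0.66;-11 2 0 0 0 0 0.66;-16 2 0 0 0 0 0.66;-20 2 0 0 0 0 0.66;-23 2 0 0 0 0 0.66;-26 2 0 0 0 0 0.66;-29 2 0 0 0 0 0.66;-31 2 0 0 0 0 0.66"

```text
time: 25.17
tool_pos: [0.6606, -0.1483, 0.0478]
ee_rot: [3.14, -0.016, 0.284]
wrist_force: [13.8, 3.9, -3.2]
width: 0.0318
```

```bash
python3 st.py
```

```text
t 25.17 rack x,y,z mm [-105.4   -0.9   47.8] yaw [ 3.14   -0.0159  0.2843] F rack [-14.4   0.1  -3.2] T [ 0.82 -2.54  0.03] w 0.0318
```

>>> carry_out:
  deltas: "-1.5 0 0.5 0 0 0 0.66;-3 0 0.5 0 0 0 0.66;-4.5 0 1 0 0 0 0.66;-6 0 1 0 0 0 0.66;-7.5 0 1 0 0 0 0.66;-9 0 1 0 0 0 0.66;-10 0 1 0 0 0 0.66;-10 0 1 0 0 0 0.66"

```text
time: 25.83
tool_pos: [0.6532, -0.1513, 0.0486]
ee_rot: [3.138, -0.021, 0.284]
wrist_force: [17.0, 4.8, -1.3]
width: 0.0317
```

```bash
python3 st.py w20
```

```text
t 25.88 rack x,y,z mm [-97.5  -0.1  48.7] yaw [ 3.1375 -0.0206  0.2845] F rack [-16.5   0.1  -1. ] T [ 0.87 -2.93  0.  ] w 0.0317
```

View pics/w20.png

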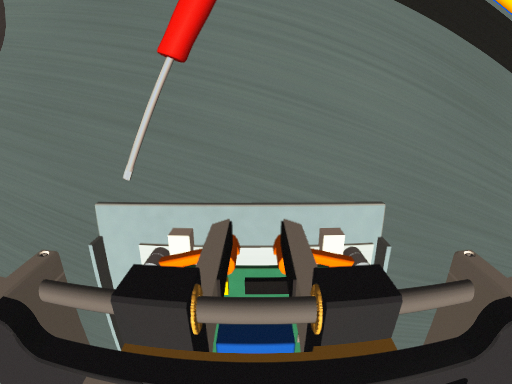

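>>> carry_out:
  deltas: "-1 0 0 0 0 0 0.7;-3 0 0 0 0 0 0.7;-4.5 0 0 0 0 0 0.7;-6 0 0 0 0 0 0.7;-7.5 0 0 0 0 0 0.7;-9 0 0 0 0 0 0.7;-10 0 0 0 0 0 0.7;-10 0 0 0 0 0 0.7"

```text
time: 26.55
tool_pos: [0.6434, -0.1542, 0.0489]
ee_rot: [3.137, -0.02, 0.284]
wrist_force: [15.2, 4.3, -1.8]
width: 0.0283
```

```bash
python3 st.py
```

```text
t 26.55 rack x,y,z mm [-87.2   0.   48.9] yaw [ 3.1374 -0.0202  0.2844] F rack [-15.8   0.1  -1.8] T [ 0.81 -2.74 -0.04] w 0.0283
```

>>> carry_out:
  deltas: "-1 0 0 0 0 0 0.7;-2 0 0 0 0 0 0.7;-3 0 0 0 0 0 0.7;-4 0 0 0 0 0 0.7;-5 0 0 0 0 0 0.7;-6 0 0 0 0 0 0.7;-6 0 0 0 0 0 0.7;-6 0 0 0 0 0 0.7"

```text
time: 27.22
tool_pos: [0.6386, -0.1557, 0.049]
ee_rot: [3.137, -0.022, 0.285]
wrist_force: [18.0, 4.6, -0.6]
width: 0.0282
```

```bash
python3 st.py w21
```

```text
t 27.27 rack x,y,z mm [-82.2   0.2  49. ] yaw [ 3.1369 -0.0222  0.2845] F rack [-19.1  -0.1  -2. ] T [ 0.92 -3.18  0.02] w 0.0281
```

View pics/w21.png

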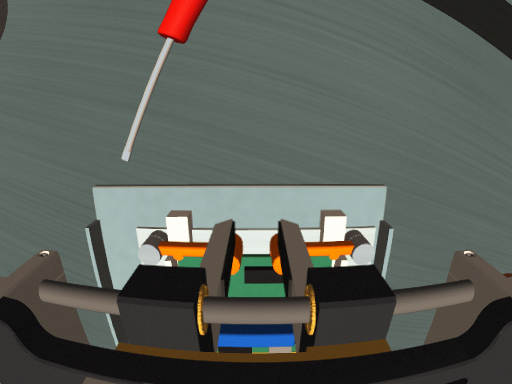

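>>> carry_out:
  deltas: "-0.5 0 0 0 0 0 0.7;-1 0 0 0 0 0 0.7;-1.5 0 0 0 0 0 0.7;-2 0 0 0 0 0 0.7;-2 0 0 0 0 0 0.7;-2 0 0 0 0 0 0.7;-2 0 0 0 0 0 0.7;-2 0 0 0 0 0 0.7"

```text
time: 27.93
tool_pos: [0.6386, -0.1557, 0.0491]
ee_rot: [3.136, -0.026, 0.285]
wrist_force: [22.1, 6.6, -3.3]
width: 0.0281
```

```bash
python3 st.py
```

```text
t 27.93 rack x,y,z mm [-82.2   0.1  49.1] yaw [ 3.1364 -0.0264  0.2849] F rack [-23.1  -0.2  -3.3] T [ 1.16 -3.94 -0.04] w 0.0281
```

>>> carry_out:
  deltas: "4 0 0 0 0 0 0.7;10 0 0 0 0 0 0.7;20 0 0 0 0 0 0.7;32 0 0 0 0 0 0.7;42 0 -5 0 0 0 0.7;48 0 -25 0 0 0 0.7;50 0 -55 0 0 0 0.7;50 0 -80 0 0 0 0.7"

```text
time: 28.6
tool_pos: [0.675, -0.1443, 0.1251]
ee_rot: [-3.14, 0.002, 0.283]
wrist_force: [-0.4, 0.3, 1.7]
width: 0.0284
```

```bash
python3 st.py w22; python3 lv.py w22.npz; python3 go.py -70 0 200
```

```text
t 28.65 rack x,y,z mm [-122.9    1.   132.9] yaw [ 3.1361 -0.0076  0.283 ] F rack [-1.7  0.2  3.3] T [-0.07  0.04 -0.01] w 0.0281
w22.npz right 21 post top mean [-69.484  -16.9828] r 63.72687466966761 lever angle 1.5178928615337237
w22.npz left 25 post top mean [-67.0018  14.6636] r 65.7104730304182 lever angle 1.5605115959934892
r 0.646694971683339
t 28.65 pos [ 0.6779 -0.1453  0.1329] rpy [ 3.1361 -0.0076  0.283 ] F [1.7184 0.2691 3.2586] w 0.0281 
 delta mm [-52.3  -0.8 -67.5] rot [ 0.0055 -0.0076  0.0019]
```

View pics/w22.png

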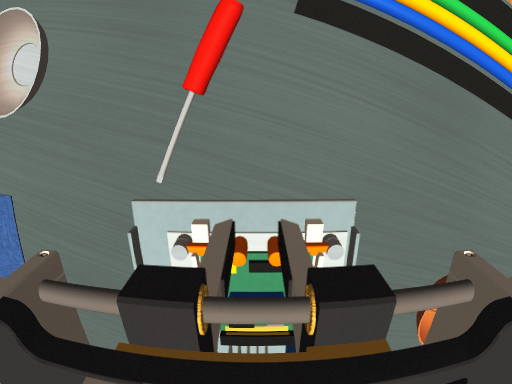

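>>> carry_out:
  deltas: "-10 0 -15 0 0 0 0.7;-35 0 -40 0 0 0 0.7;-70 0 -60 0 0 0 0.7;-105 0 -68 0 0 0 0.7;-140 0 -70 0 0 0 0.7;-170 0 -70 0 0 0 0.7;-188 0 -70 0 0 0 0.7;-195 0 -70 0 0 0 0.7"

```text
time: 29.32
tool_pos: [0.4856, -0.1996, 0.1954]
ee_rot: [3.141, 0.001, 0.281]
wrist_force: [-0.7, 0.2, 0.0]
width: 0.028
```

```bash
python3 st.py w23; python3 lv.py w23.npz
python3 - <<'E'
from lv import *
s=dict(np.load('w23.npz'))
v,u=np.mgrid[0:250,100:420];u=u.ravel();v=v.ravel();c=s['pixels'][v,u].astype(int);D=fisheye_pix(s,u,v);q=rack(D)
gr=(c[:,1]>c[:,0]+25)&(c[:,1]>c[:,2]+10)&(D[:,2]<.045)&(D[:,2]>.02)&(abs(q[:,0])<80)&(abs(q[:,1])<70)
print('green x',np.percentile(q[gr,0],[0.5,99.5]),'z',np.median(D[gr,2]))
bl=(c[:,2]>c[:,0]+60)&(D[:,2]>.055)&(D[:,2]<.075)&(abs(q[:,0])<30)
print('rib',bl.sum(),q[bl].mean(0),np.percentile(q[bl],[1,99],axis=0))
E
python3 - <<'E'
import cv2
a=cv2.imread('pics/w23.png');cv2.imwrite('pics/z23.png',cv2.resize(a[20:250,130:390],None,fx=2.6,fy=2.6,interpolation=cv2.INTER_CUBIC))
E
```

```text
t 29.37 rack x,y,z mm [ 76.7  -0.1 195.4] yaw [3.1412 0.0009 0.2805] F rack [ 0.2 -0.1 -0.2] T [-0.06  0.14 -0.02] w 0.0285
w23.npz right 21 post top mean [-63.0537 -18.2086] r 61.86682176902146 lever angle 1.6178905178700638
w23.npz left 30 post top mean [-64.4067  16.589 ] r 63.56395694543901 lever angle 1.5978873107299236
green x [-55.0626  52.3892] z 0.030222151798548934
rib 744 [-0.4096 -1.1767] [[ -6.8325 -30.613 ]
 [  5.9052  28.3885]]
```

View pics/z23.png

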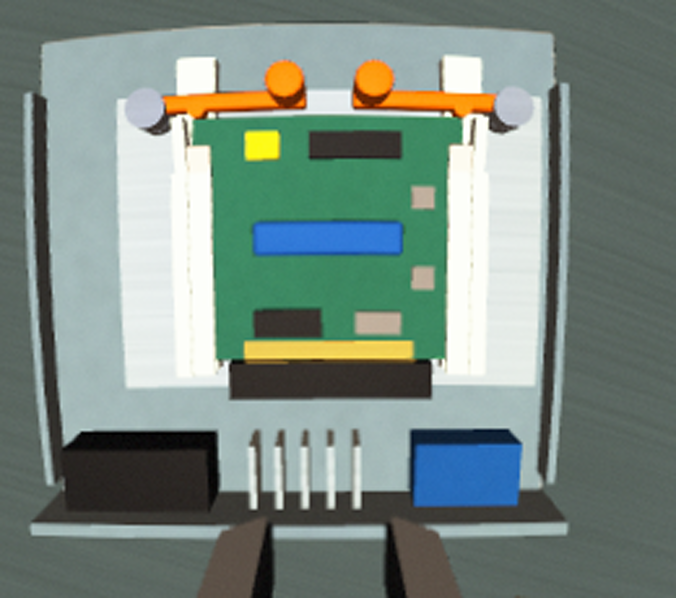

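Run:
```python
from h import *
s=robot.snapshot('top');save(s,'t9')
o=robot.get_obs();print(o['time'],o['wrist_force'])
print(robot.close_job())
```

```text
29.4167 [1.0498 0.9934 0.5551]
the job is handed in; nothing more can be done
None
```

View pics/t9.png

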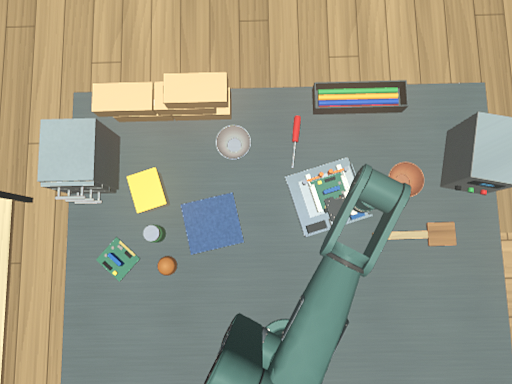

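The board is fully home in the rack with both levers shut behind it, and I handed the job in at about 29 s of the 72 s allowed.

- **Finding the guides:** I measured the carrier's sideways offset from a wrist-camera depth picture instead of feeling for it.
- **Inserting:** I slid the right-hand board (the one on the blue mat) along the guides. Side forces stayed under 3 N. It met the connector with about 5 N, and I let go there.
- **Levers:** I swung each lever round separately, then pushed both posts home together with the two fingers. At the end the force rose from 19 to 23 N with no further movement, so I took that as the stops.

**Last checks:**
- **Board:** The handle rib is 0.4 mm from home along the slide.
- **Levers:** They read about 1.60 and 1.62 rad in the clear view, against 1.52 and 1.56 in an earlier, partly hidden one. The stop is 1.571, so both agree within camera accuracy.
- **Arm:** It was clear of everything, with about zero wrist force.
- **Bench:** Everything the final top picture shows is where it started. The arm hid part of the paddle and the copper bowl there; the arm never went near them.

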